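Pin the adapter to the tensile grip and draw the pair from its leaning stand

TASK

A small tensile-tester grip is parked, jaws down, in the leaning socket of its stand, and the adapter with the square shank is only slipped into the sleeve on top of it. Push the red-handled coupling pin fully home through the cross hole of sleeve and adapter and let go of it; then take the adapter by its square shank, draw the coupled grip out of the socket, turn it upright with its jaws down, ready to be hung on the tester, and keep holding it still like that with the jaws at least 10 cm above the bench. The program finishes while holding it; leave the other things on the bench where they are.

Things in the scene. Friction and masses are not known exactly. Their poses are not given: they have to be found in the camera images.
- pin_handle (a point): Coupling pin: centre of its red flat-sided handle (60 long, 18 wide, 20 high), 10 mm above the bench as it lies. +x runs along the pin to its tip, z is up. The 20 mm flange's front face is 34 mm ahead (+x); then a steel shank, 8 mm diameter, 41 mm long, its last 7 mm tapered to a 3.6 mm tip, 75 mm ahead of this point. 45 g.
- pin_shank (a point): Point on the axis of the pin's shank, 15 mm ahead of the flange's front face and 49 mm ahead of pin_handle: when the pin is fully home this point lies at bore. Axes as pin_handle.
- pin: The coupling pin as a whole. Origin under the flange's front face, 10 mm below the pin's axis; axes as pin_handle.
- stand: Fixed storage stand: steel base plate (x -80 to +50, y +-48, 10 mm thick) with a grey open-topped socket (inside 38 x 32, about 50 deep, outside 52 x 46 mm) that leans 35 degrees from vertical towards the stand's own -x (roughly towards the robot). Origin on the bench under the socket floor's centre; z up, y across, parallel to the cross hole.
- socket_floor (a point): Centre of the socket's inner floor, 42 mm above the bench; axes as stand (not leaning).
- grip: Dark steel tensile grip (about 240 g), 36 x 30 x 58 mm, with an aluminium sleeve (outside 40 x 30, 34 mm long, 7 mm walls) on its upper end. Origin: centre of the jaws' lower end face; z runs from jaws to sleeve (leaning in the socket), y along the cross hole. It sits about 50 mm deep in the socket with 1 mm play to each side; the sleeve's rim is at z = 92 mm.
- bore (a point): Centre of the sleeve's cross hole, 76 mm from the jaws' end along the grip's z. The hole, 11 mm diameter, runs right through along this frame's y, which is level; its mouths are 15 mm to either side and the pin may enter from either. Axes as grip.
- adapter: The adapter (100 g): a spigot (24.4 x 14.4, 30 mm deep, 0.8 mm play each side) standing in the sleeve, a collar 38 x 30 x 8 mm resting on the sleeve's rim, the square shank and a thin brass stud on top. Origin: centre of the collar's underside; z along the shank, y along its cross hole. Only the pin can hold it to the grip.
- shank (a point): Where to take the adapter: centre of its bright square shank, 16 x 16 x 66 mm, on its axis, 48 mm above the collar's underside, 64 mm from the cross hole along z. The shank's top end is 26 mm and the brass stud's (9 mm thick) 38 mm above this point, the collar's top 40 mm below it. Axes as adapter.
- spigot_bore (a point): Centre of the adapter's own 11 mm cross hole; it coincides with bore (within about 1 mm) while the adapter sits in the sleeve. Axes as adapter.
- pencil: Bystander: green pencil, 176 mm long, on the bench.
- specimen_00: Bystander: white crescent-shaped foam specimen, 42 x 118 x 8 mm.
- specimen_01: Bystander: white crescent-shaped foam specimen, 43 x 120 x 9 mm.
- red_specimen: Bystander: red dumbbell-shaped foam specimen, 30 x 122 x 9 mm.
- pale_specimen: Bystander: pale dumbbell-shaped foam specimen, 35 x 124 x 13 mm.
- vial_a: Bystander: small reagent bottle with white cap, 46 mm diameter, 71 mm high, origin at its foot.
- vial_b: Bystander: small black bottle, 27 mm diameter, 58 mm high, origin at its foot.
- note_pad: Bystander: pad of yellow notes, 58 x 81 x 14 mm.
Mind the look-alikes: they are no part of the job. Of the things that look like the pin, the smallest one is meant.

How it is judged:
By the outcome, as a careful person would: the job done as asked, in the order asked, and still so for the second after the job is handed in, while the arm keeps its last pose, push and grip.
It also fails if it takes over 56 s, if anything falls off the work surface, if the arm or the gripper's body presses on something with over 40 N, if the wrist force passes 120 N, or if a joint passes its speed limit or range.

ROBOT

A 6-joint arm with a two-finger parallel gripper is mounted at the origin on a cart in front of the work surface, level with it; the furniture and walls round the work are solid. World frame = base frame: x ahead of the robot, y to its left, z up, the work surface at z = 0. Lengths are in m, angles in rad, forces in N, time in s.
With the tool pointing down it reaches from about 0.3 to 1 m from the base axis. Payload 5.1 kg.
Tool frame: the origin (TCP) lies midway between the tips of the shut fingers; the grasp point (between the pads) lies 19 mm behind it (env.grip_depth is the distance from the TCP to the grasp point, in m); z points along the fingers, x is the direction in which the jaws open and shut, and the axes are right-handed (so a half turn about z gives the same grasp; the last joint's range is limited). The gripper opens to 95 mm and grips with 3 to 60 N. Pads are 20 mm wide; open, the fingers measure 119 mm over their backs; the gripper's body (75 mm by 180 mm) begins 59 mm behind the grasp point.
Start: joints at [-1.287, 0.124, 1.65, -0, 1.367, -0.083], TCP at [0.233, -0.607, 0.215] pointing down, gripper open.
Joint ranges: [-2.61, 2.61], [-1.02, 2.33], [0.03, 2.71], [-1.35, 4.49], [0.32, 2.68], [-2.91, 2.91]. Speed limits (rad/s): [2.57, 2.57, 3.14, 3.14, 3.14, 3.14].

INTERFACE

Orientations are given as a unit quaternion [w, x, y, z].
In Python, from plant import env, grab_frame, ticket gives the robot as it stands.
- The arm moves only by the shell command python3 -m creep 'ROWS' [FORCE]. ROWS is JSON, one flat list of numbers, 5 for each row, row after row: the closure, from 0 (fully open) to 1 (shut), then the shift along the tool's x, y, z in cm, then the turn about the tool's z in rad. A call has 1 to 12 rows; each row shifts and turns the commanded pose from where the row before left it, along the tool's axes as they then stand; what a row does not reach is not made up. A row lasts 1/10 s, in which the tool goes at most 50 mm and 8.59 degrees, less where a joint would pass 70% of its speed; a pose out of reach is approached as far as the arm can. A call is refused whole if a number of a shift passes 5 or a number of a turn 0.15, either way. A call with a gripper value outside its range is refused whole. The fingers move at their own pace and stop on an object; FORCE is the grip in N (left out, the last holds). Time passes only in rows, so rows that do not move let the fingers close. It gives the time, the measured TCP pose, the force and the opening at its end, in the units of the state.
- env.state(): the state, without advancing time (a new reading comes with each control period).
- grab_frame(name): name is "scene" or "top" or "wrist"; returns a dict with "image" (400x640x3 uint8, red, green, blue), "range_z" (400x640 float32, m along the optical axis (not along the pixel's ray), 0 where there is no reading), "intrinsics" (3x3 intrinsics, pixels), "cam_to_world" (4x4, takes a point from camera to world coordinates). Camera axes: x right, y down, z forward; pixel columns grow to the right and rows downward; lengths in m; the calibration is good to about 2 mm. A picture is of the moment at which its call begins.
- ticket.hand_in(): hands the job in, once; it reports no verdict.
The state is a dict: "clock": time; "joints": joint angles; "qd": joint speeds; "tau": joint torques, N m; "position": TCP position; "tcp_rot": TCP orientation; "force": force on the tool from outside, world axes, zero at the start; "wrist_torque": the same for the moment, N m; "gripper_width": finger opening in m.
Only numpy, scipy, OpenCV 4.12 (cv2) and the standard library are available. Lean on these libraries where they do the work, as an engineer would, in place of code of your own. Each camera call takes 0.05 s, during which the arm holds its last target.

## Working session

There is one attempt and no reset: what is moved stays moved. The work goes in short steps, Python scripts to look and compute and a shell command to move; the robot and the scene stay as the last step left them, time stands still between calls to the robot, and variables do not carry over. Pictures are saved under pics/ and viewed, and the job is handed in when it is done.

```bash
ls; mkdir -p pics; python3 - <<'E'
from plant import env, grab_frame
import cv2
for n in ("scene","top","wrist"):
    f=grab_frame(n); cv2.imwrite(f"pics/{n}0.png",f["image"][:,:,::-1])
    import numpy as np
    np.savez(f"/tmp/{n}0.npz",**f)
    print(n,f["cam_to_world"].round(3).tolist(),f["intrinsics"][0])
s=env.state();print(s)
E
```

```text
pics
scene [[0.8, -0.289, 0.525, -0.44], [-0.599, -0.356, 0.717, -1.27], [-0.021, -0.889, -0.458, 0.999], [0.0, 0.0, 0.0, 1.0]] [461.18840305   0.         310.15968063]
top [[0.013, -0.985, 0.169, 0.335], [-1.0, -0.015, -0.016, 0.104], [0.018, -0.169, -0.985, 1.428], [0.0, 0.0, 0.0, 1.0]] [395.618738     0.         319.83674213]
wrist [[0.359, -0.893, -0.272, 0.312], [-0.934, -0.343, -0.104, -0.577], [-0.001, 0.292, -0.957, 0.383], [0.0, 0.0, 0.0, 1.0]] [288.28147669   0.         323.07245036]
{'clock': 0.15, 'joints': array([-1.28659506e+00,  1.24359518e-01,  1.65136927e+00, -2.31505304e-05,
        1.36751769e+00, -8.25671659e-02]), 'qd': array([-0.00016789, -0.00297913, -0.00462309, -0.00021613,  0.00026197,
        0.00090045]), 'tau': array([ 8.61663684e-04, -4.18190646e+01, -3.60471368e+01,  7.75155681e-02,
        4.68779763e-02, -9.70390897e-05]), 'position': array([ 0.23293335, -0.60628251,  0.21366141]), 'tcp_rot': array([-5.14114803e-04,  8.24197830e-01, -5.66301381e-01, -6.47762216e-04]), 'force': array([-0.37634939, -0.26837988, -0.23108426]), 'wrist_torque': array([-0.01266484, -0.04055325, -0.00437895]), 'gripper_width': 0.09518726848232455}
```

View pics/scene0.png

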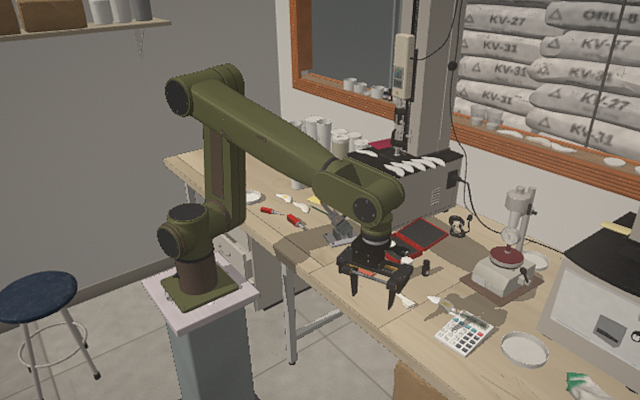

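View pics/top0.png

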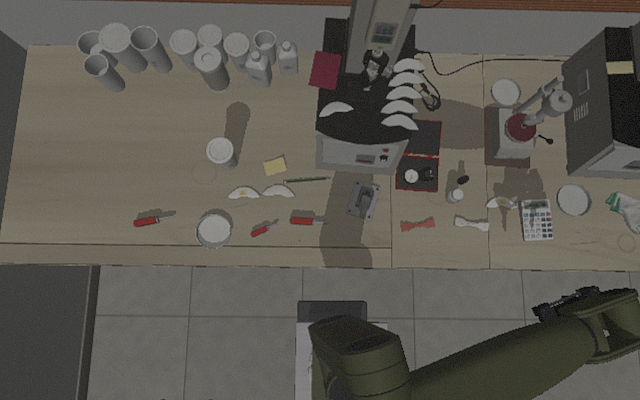

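View pics/wrist0.png

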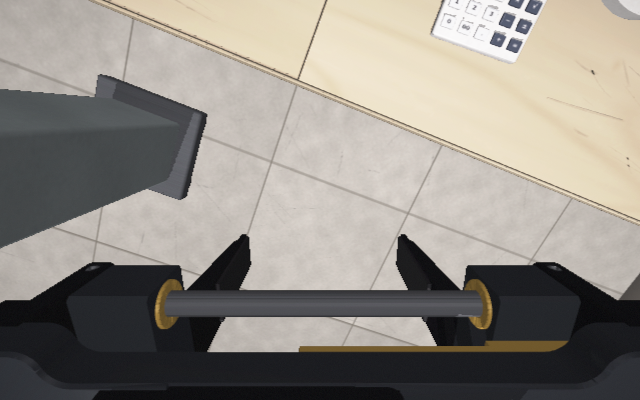

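The top view shows three red-handled pins near (147,221), (262,229) and (303,221), and the stand with the leaning grip at (362,200). I'll enlarge this area and measure each one.

```bash
cat > h.py <<'E'
import numpy as np, cv2
from plant import env, grab_frame
from scipy.spatial.transform import Rotation as R
def pts(f):
    z=f["range_z"];K=f["intrinsics"];v,u=np.mgrid[:400,:640]
    p=np.stack([(u-K[0,2])*z/K[0,0],(v-K[1,2])*z/K[1,1],z],-1)
    w=p@f["cam_to_world"][:3,:3].T+f["cam_to_world"][:3,3]
    w[z==0]=np.nan
    return w
def proj(f,p):
    T=f["cam_to_world"];c=T[:3,:3].T@(np.asarray(p)-T[:3,3]);q=f["intrinsics"]@c
    return q[:2]/q[2]
def ray(f,u,v,h):
    T=f["cam_to_world"];d=T[:3,:3]@np.linalg.solve(f["intrinsics"],[u,v,1.]);o=T[:3,3]
    return o+d*(h-o[2])/d[2]
def red(f):
    h=cv2.cvtColor(f["image"],cv2.COLOR_RGB2HSV)
    return (((h[...,0]<8)|(h[...,0]>172))&(h[...,1]>150)&(h[...,2]>70)).astype(np.uint8)
def pose():
    s=env.state();q=s["tcp_rot"];return s["position"],R.from_quat([q[1],q[2],q[3],q[0]]).as_matrix()
def save(f,name,crop=None,k=1):
    im=f["image"][:,:,::-1]
    if crop: x0,y0,x1,y1=crop; im=im[y0:y1,x0:x1]
    cv2.imwrite(f"pics/{name}.png",cv2.resize(im,None,fx=k,fy=k,interpolation=cv2.INTER_CUBIC))
E
python3 - <<'E'
from h import *
f=dict(np.load("/tmp/top0.npz"));w=pts(f);m=red(f)
n,l,st,c=cv2.connectedComponentsWithStats(m)
for i in range(1,n):
    if st[i,4]>40:
        r=cv2.minAreaRect(np.argwhere(l==i)[:,::-1].astype(np.float32))
        print(st[i],c[i].round(1),r,ray(f,*c[i],0.02).round(3),np.nanmedian(w[l==i],0).round(3))
save(f,"topc",(220,150,420,260),4)
save(f,"topd",(120,190,320,250),4)
E
```

```text
[134 217  22   9 105] [144.3 221.3] ((144.3461456298828, 221.23077392578125), (6.079599857330322, 20.984426498413086), 78.69007110595703) [0.491 0.704 0.02 ] [0.491 0.703 0.026]
[291 218  21   7 108] [300.9 220.6] ((301.02239990234375, 220.6189727783203), (20.317821502685547, 5.813480377197266), 3.3664605617523193) [0.501 0.148 0.02 ] [0.5   0.148 0.026]
[252 227  15  10  52] [258.7 231.2] ((258.5000305175781, 231.00001525878906), (4.0249223709106445, 15.205260276794434), 63.43495178222656) [0.461 0.298 0.02 ] [0.462 0.297 0.02 ]
```

View pics/topc.png

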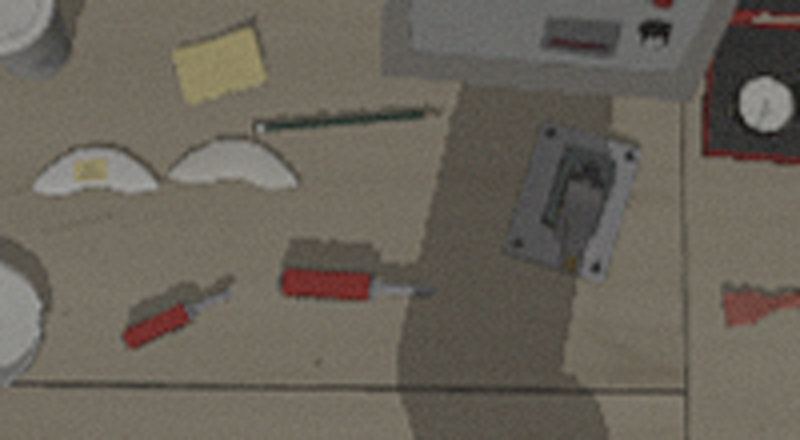

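```bash
cat >> h.py <<'E'
def heading():
    p,M=pose(); return np.degrees(np.arctan2(M[1,1],M[0,1]))
def far(target,head=None,n=None):
    """print how far to go: total world delta, tool-frame delta, turn; and even split if turning"""
    p,M=pose(); d=np.asarray(target)-p; h0=heading()
    t=0 if head is None else -np.radians((head-h0+180)%360-180)
    k=n or int(np.ceil(max(abs(t)/0.15,np.linalg.norm(d)/0.05,1)))
    print("pos",p.round(4),"head",round(h0,2),"tilt",np.degrees(np.arccos(-M[2,2])).round(2),"tool delta cm",(M.T@d*100).round(2),"turn",round(t,3),"rows",k)
    A=M.copy()
    for i in range(k):
        s=A.T@(d/k)*100; print(s.round(2).tolist(),round(t/k,3))
        A=A@R.from_rotvec([0,0,t/k]).as_matrix()
E
python3 - <<'E'
from h import *
f=dict(np.load("/tmp/top0.npz"));w=pts(f)
for u,v in [(362,200),(362,165),(362,175),(355,120),(330,200),(262,229)]: print((u,v),w[v,u].round(3))
print(ray(f,352,188,.01),ray(f,378,187,.01))
b=w[60:170,310:440]; print(np.nanmin(b[b[...,2]>.1],0), np.nanpercentile(b[...,2],99))
far([0.36,0.17,0.42],-61)
E
```

```text
(362, 200) [ 0.56  -0.057  0.134]
(362, 165) [ 0.694 -0.064  0.082]
(362, 175) [ 0.677 -0.074  0.003]
(355, 120) [ 0.788 -0.02   0.265]
(330, 200) [0.581 0.044 0.001]
(262, 229) [0.47  0.286 0.02 ]
[ 0.62554629 -0.03586058  0.01      ] [ 0.63084008 -0.13139767  0.01      ]
[ 0.6910036  -0.32343808  0.10013314] 0.4344913818841859
pos [ 0.2329 -0.6063  0.2137] head -158.99 tilt 0.09 tool delta cm [-67.94 -39.7  -20.52] turn -1.71 rows 17
[-4.0, -2.34, -1.21] -0.101
[-3.74, -2.72, -1.21] -0.101
[-3.45, -3.09, -1.21] -0.101
[-3.12, -3.42, -1.21] -0.101
[-2.76, -3.71, -1.21] -0.101
[-2.38, -3.97, -1.21] -0.101
[-1.96, -4.19, -1.21] -0.101
[-1.53, -4.37, -1.21] -0.101
[-1.09, -4.5, -1.21] -0.101
[-0.63, -4.59, -1.21] -0.101
[-0.17, -4.63, -1.21] -0.101
[0.3, -4.62, -1.21] -0.101
[0.76, -4.57, -1.21] -0.101
[1.22, -4.47, -1.21] -0.101
[1.66, -4.32, -1.21] -0.101
[2.08, -4.13, -1.21] -0.101
[2.49, -3.9, -1.21] -0.101
```

```bash
python3 -m creep '[0,-2,-1.2,-5,0, 0,-3.9,-2.4,-5,-0.1, 0,-3.7,-2.7,-5,-0.1, 0,-3.5,-3.1,-5,-0.1, 0,-3.1,-3.4,0,-0.1, 0,-2.8,-3.7,0,-0.1, 0,-2.4,-4,0,-0.1, 0,-2,-4.2,0,-0.1, 0,-1.5,-4.4,0,-0.1, 0,-1.1,-4.5,0,-0.1, 0,-0.6,-4.6,0,-0.1]' ; python3 - <<'E'
from h import *
far([0.34,0.17,0.42],-61)
E
```

```text
clock: 1.25
position: [0.3069, -0.1636, 0.37]
tcp_rot: [0.0, 0.995, -0.1, 0.0]
force: [0.7, 0.1, 1.2]
gripper_width: 0.0953
pos [ 0.3069 -0.1636  0.37  ] head -101.52 tilt 0.03 tool delta cm [ -3.42 -33.35  -5.  ] turn -0.707 rows 7
[-0.49, -4.76, -0.71] -0.101
[-0.01, -4.79, -0.71] -0.101
[0.48, -4.77, -0.71] -0.101
[0.96, -4.69, -0.71] -0.101
[1.42, -4.57, -0.71] -0.101
[1.88, -4.41, -0.71] -0.101
[2.31, -4.19, -0.71] -0.101
```

```bash
python3 -m creep '[0,0,-5,-2,-0.1, 0,0.8,-4.8,-2,-0.1, 0,1.2,-4.7,-1.5,-0.1, 0,1.3,-4.6,-1,-0.1, 0,0.5,-4.6,0,-0.05, 0,-1,-4.6,0,0, 0,-2,-4.6,0,0,0,0,0,0,0]' ; python3 - <<'E'
from h import *
f=grab_frame("wrist");np.savez("/tmp/w1.npz",**f);save(f,"w1")
print(pose()[0],heading()); m=red(f);w=pts(f)
n,l,st,c=cv2.connectedComponentsWithStats(m)
for i in range(1,n):
    if st[i,4]>100: print(st[i],c[i].round(1),np.nanmedian(w[l==i],0).round(3))
E
```

```text
clock: 2.05
position: [0.291, 0.15, 0.4331]
tcp_rot: [-0.001, 0.992, 0.129, 0.0]
force: [0.2, -0.4, -1.0]
gripper_width: 0.0952
[0.29251965 0.14800515 0.43288535] -75.42377710925288
[421  92  13  33 346] [427.2 107.8] [0.462 0.297 0.019]
[408 167  25  39 512] [419.8 186.3] [0.499 0.148 0.026]
[408 327  25  19 186] [418.8 335.5] [ 0.629 -0.205  0.015]
```

View pics/w1.png

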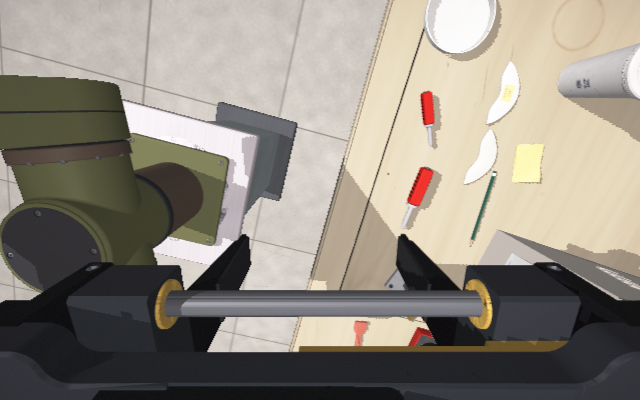

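The wrist view shows the smallest pin at (427,107) with a top height of about 20 mm. The decoy at (420,186) is about 26 mm high. The stand is hidden behind the hand, so I'll look at it next, then the pin.

```bash
python3 - <<'E'
from h import *
far([0.50,-0.15,0.38],-105)
E
```

```text
pos [0.2925 0.148  0.4329] head -75.42 tilt 0.07 tool delta cm [12.57 34.06  5.3 ] turn 0.516 rows 8
[1.57, 4.26, 0.66] 0.065
[1.84, 4.15, 0.66] 0.065
[2.11, 4.02, 0.66] 0.065
[2.36, 3.88, 0.66] 0.065
[2.61, 3.72, 0.66] 0.065
[2.84, 3.54, 0.66] 0.065
[3.06, 3.35, 0.66] 0.065
[3.27, 3.14, 0.66] 0.065
```

```bash
python3 -m creep '[0,1.6,4.3,0.7,0.065, 0,1.8,4.1,0.7,0.065, 0,2.1,4,0.7,0.065, 0,2.4,3.9,0.7,0.065, 0,2.6,3.7,0.7,0.065, 0,2.8,3.5,0.7,0.065, 0,3.1,3.4,0.7,0.065, 0,3.3,3.1,0.7,0.065,0,0,0,0,0]' ; python3 - <<'E'
from h import *
f=grab_frame("wrist");np.savez("/tmp/w2.npz",**f);save(f,"w2")
print(pose()[0],heading())
E
```

```text
clock: 3.0
position: [0.4993, -0.1597, 0.3723]
tcp_rot: [-0.0, 0.99, -0.141, -0.003]
force: [-0.2, 0.2, 0.7]
gripper_width: 0.0949
[ 0.49858905 -0.15763664  0.37365067] -106.0385574497123
```

View pics/w2.png

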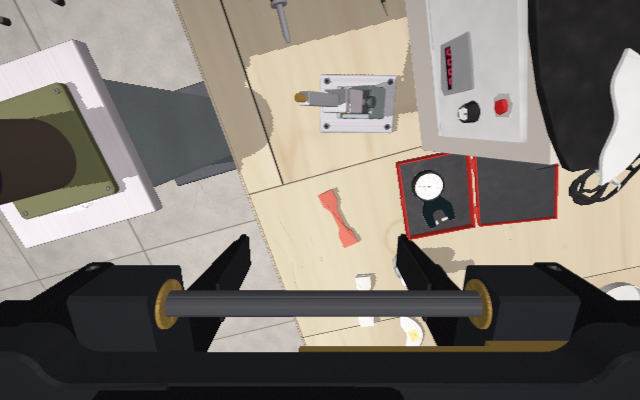

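The stand's plate spans roughly (320,75) to (395,132), with the brass stud at (303,98) and the bright shank around (330,99). I'll measure from this view's depth.

```bash
python3 - <<'E'
from h import *
f=dict(np.load("/tmp/w2.npz"));w=pts(f)
sub=np.zeros((400,640),bool);sub[60:145,285:405]=1
im=f["image"].astype(int)
# plate mask: height 6..14 mm
pl=sub&(abs(w[...,2]-.010)<.004)
n,l,st,c=cv2.connectedComponentsWithStats(pl.astype(np.uint8));k=1+np.argmax(st[1:,4]);P=w[l==k]
print("plate z",np.median(P[:,2]),st[k])
r=cv2.minAreaRect((P[:,:2]*1000).astype(np.float32));print("plate rect mm",r)
# high pts
for a,b in[(.09,.11),(.11,.13),(.13,.15),(.15,.17),(.17,.19),(.19,.22)]:
    m=sub&(w[...,2]>a)&(w[...,2]<b);q=w[m]
    if len(q): print(a,b,len(q),q.mean(0).round(4),q.min(0).round(4),q.max(0).round(4))
save(f,"w2c",(280,60,410,145),6)
E
```

```text
plate z 0.00975736243296299 [ 321   74   76   59 2349]
plate rect mm ((585.9410400390625, -76.79979705810547), (95.9957504272461, 128.87979125976562), 73.37824249267578)
0.09 0.11 356 [ 0.5865 -0.0771  0.1002] [ 0.531  -0.1017  0.09  ] [ 0.6031 -0.0554  0.1099]
0.11 0.13 508 [ 0.5574 -0.0689  0.1217] [ 0.5258 -0.0871  0.11  ] [ 0.5955 -0.0465  0.13  ]
0.13 0.15 277 [ 0.5475 -0.0654  0.1362] [ 0.5224 -0.0818  0.1301] [ 0.5638 -0.053   0.15  ]
0.15 0.17 158 [ 0.5262 -0.0591  0.1604] [ 0.5029 -0.0675  0.15  ] [ 0.5354 -0.0504  0.17  ]
0.17 0.19 279 [ 0.5097 -0.0541  0.1793] [ 0.4968 -0.0644  0.1702] [ 0.5218 -0.0443  0.1889]
```

View pics/w2c.png

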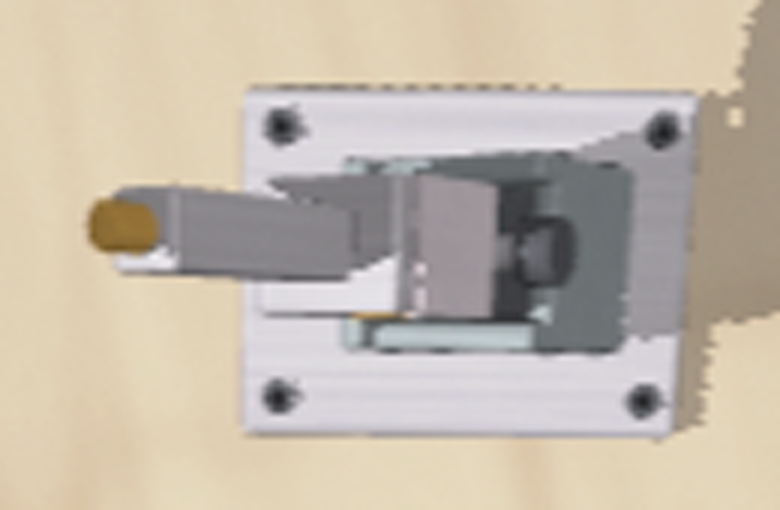

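```bash
cat >> h.py <<'E'
YAW=np.radians(-16.62); SX=np.array([np.cos(YAW),np.sin(YAW),0]); SY=np.array([-SX[1],SX[0],0]); O=np.array([.6003,-.0811,0])
AX=-SX*np.sin(np.radians(35))+np.array([0,0,1])*np.cos(np.radians(35)); NX=np.cross(SY,AX)
FL=O+[0,0,.042]; BORE=FL+.076*AX; SHANK=FL+.140*AX
E
python3 - <<'E'
from h import *
print(BORE,SHANK)
f=dict(np.load("/tmp/w2.npz"));w=pts(f)
sub=np.zeros((400,640),bool);sub[60:145,285:405]=1
q=w[sub]-FL; c=np.stack([q@NX,q@SY,q@AX],1)*1000
for a,b in [(50,56),(60,70),(70,80),(80,90),(93,98),(101,105),(108,120),(120,130),(130,140),(140,150),(150,160),(160,167),(168,180)]:
    m=(c[:,2]>a)&(c[:,2]<b)&(abs(c[:,0])<30)&(abs(c[:,1])<30)
    d=c[m]
    if len(d)>3: print(a,b,len(d),"n",np.percentile(d[:,0],[2,50,98]).round(1),"y",np.percentile(d[:,1],[2,50,98]).round(1))
m=(abs(c[:,1])<12)&(abs(c[:,0])<40)
print("top",np.percentile(c[(abs(c[:,1])<4)&(abs(c[:,0])<4),2],[90,100]), )
d=c[(c[:,2]>98)&(c[:,2]<102)];print(d[:5])
E
```

```text
[ 0.55852933 -0.06863175  0.10425556] [ 0.52335404 -0.05813216  0.15668129]
50 56 167 n [-22.4  11.5  26.2] y [-21.7  -0.7  21.8]
60 70 95 n [17.5 18.3 28.9] y [-14.6   0.2  13.9]
70 80 80 n [17.3 18.1 18.9] y [-14.    0.5  14.2]
80 90 94 n [-16.9  18.   19.1] y [-15.   -1.8  14.5]
93 98 45 n [15.2 16.1 18. ] y [-13.8  -0.9  13.1]
101 105 83 n [-17.4   6.   15.7] y [-13.8   0.2  13.9]
108 120 69 n [4.  5.1 5.9] y [-7.8 -0.2  7.3]
120 130 66 n [-7.   5.1  6. ] y [-7.9 -0.9  7.7]
130 140 61 n [4.1 5.  5.8] y [-7.2  0.1  7.3]
140 150 63 n [4.2 5.  5.9] y [-7.6 -0.4  7.6]
150 160 79 n [-5.8  5.   5.8] y [-7.9 -0.8  7.8]
160 167 124 n [-9.6  3.3  5.6] y [-7.  -0.3  7.7]
168 180 89 n [-6.3  0.   2.5] y [-4.   0.2  4.6]
top [178.48866646 179.7105414 ]
[[-10.63230238  14.97942497  99.20986886]
 [ -8.66561214  14.86240878  99.67841916]
 [ -7.53164283  14.86988012  98.91468877]
 [ -4.64864369  14.61182223 100.79520213]
 [ -4.41450108  14.75517714  98.68106759]]
```

```bash
python3 - <<'E'
from h import *
far([0.50,0.23,0.25],-61)
E
```

```text
pos [ 0.4986 -0.1576  0.3737] head -106.04 tilt 0.32 tool delta cm [-10.51 -37.29  12.44] turn -0.786 rows 9
[-1.17, -4.14, 1.38] -0.087
[-0.8, -4.23, 1.38] -0.087
[-0.43, -4.28, 1.38] -0.087
[-0.05, -4.3, 1.38] -0.087
[0.32, -4.29, 1.38] -0.087
[0.69, -4.25, 1.38] -0.087
[1.06, -4.17, 1.38] -0.087
[1.42, -4.06, 1.38] -0.087
[1.77, -3.92, 1.38] -0.087
```

```bash
python3 -m creep '[0,-1.2,-4.1,0.5,-0.09, 0,-0.8,-4.2,0.5,-0.09, 0,-0.4,-4.3,0.5,-0.09, 0,0,-4.3,1,-0.09, 0,0.3,-4.3,2,-0.09, 0,0.7,-4.2,2,-0.09, 0,1.1,-4.2,2,-0.09, 0,1.4,-4,2,-0.09, 0,1.8,-3.9,2,-0.07,0,0,0,0,0]' ; python3 - <<'E'
from h import *
f=grab_frame("wrist");np.savez("/tmp/w3.npz",**f);save(f,"w3")
print(pose()[0],heading())
E
```

```text
clock: 4.05
position: [0.4929, 0.2349, 0.2484]
tcp_rot: [-0.0, 0.966, 0.258, -0.003]
force: [0.2, 0.5, -0.7]
gripper_width: 0.0951
[0.49392583 0.23320792 0.25002167] -60.24363922148977
```

View pics/w3.png

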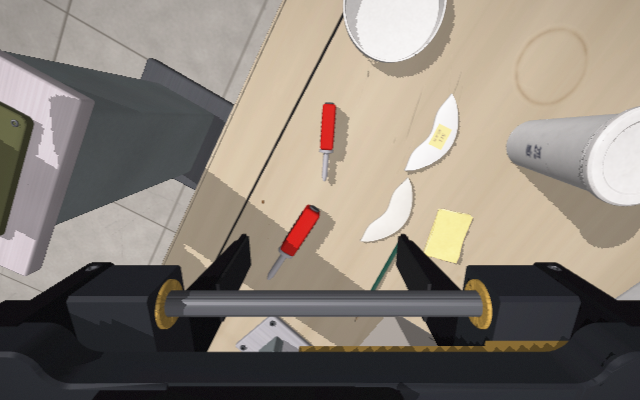

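The target pin's handle is at (328,126), with its shank pointing to about (324,178). The larger decoy is at (300,230).

```bash
python3 - <<'E'
from h import *
f=dict(np.load("/tmp/w3.npz"));w=pts(f);m=red(f);m[:90]=0;m[165:]=0;m[:,:300]=0;m[:,360:]=0
Q=w[m>0];Q=Q[Q[:,2]>.016]; print(len(Q),np.median(Q[:,2]))
r=cv2.minAreaRect((Q[:,:2]*1000).astype(np.float32));print(r)
c=Q.mean(0); a=np.linalg.svd(Q[:,:2]-c[:2],full_matrices=False)[2][0];print("heading",np.degrees(np.arctan2(*a[::-1])))
# shank: non-bench points with z>.006 ahead
s=np.zeros((400,640),bool);s[90:190,300:360]=1
S=w[s&(w[...,2]>.006)]
ctr=np.array(r[0])/1000; 
if a@np.array([.49,-.87])<0:a=-a
b=np.array([-a[1],a[0]]);d=np.stack([(S[:,:2]-ctr)@a,(S[:,:2]-ctr)@b,S[:,2]],1)*1000
for x in range(-40,90,8):
    e=d[(d[:,0]>=x)&(d[:,0]<x+8)&(abs(d[:,1])<15)]
    if len(e):print(x,len(e),e.min(0).round(1),e.max(0).round(1),np.median(e,0).round(1))
E
```

```text
570 0.019610430987627686
((463.89532470703125, 297.6798095703125), (17.456676483154297, 59.063785552978516), 26.126304626464844)
heading 116.33527088506024
-32 76 [-31.9  -7.7  12.6] [-24.    9.7  21.3] [-27.4   0.8  19.1]
-24 86 [-23.9  -8.5  16.6] [-16.2  10.2  21.9] [-19.9   0.5  19.7]
-16 89 [-15.9  -8.2  16.5] [-8.   9.6 21.8] [-12.    1.2  19.4]
-8 83 [-7.9 -8.7 14.5] [-0.2 10.2 21.5] [-4.1  0.6 19.4]
0 85 [ 0.  -8.6  6. ] [ 8.   9.4 21. ] [ 4.  -0.1 19.4]
8 84 [ 8.1 -8.2 16. ] [16.   9.8 21.8] [11.9  0.3 19.6]
16 81 [16.  -9.  16.7] [23.9 10.1 21.5] [19.9  0.7 19.6]
24 74 [24.1 -8.2 11.8] [32.  10.  20.9] [27.9  1.3 19. ]
32 37 [32.  -8.1 10. ] [39.5 10.1 19.8] [35.2  0.4 14.4]
40 34 [40.6 -3.4  8.7] [47.9  4.  15. ] [43.9  0.8 12.7]
48 32 [48.1 -3.   9.6] [56.   4.5 15.3] [51.9  0.2 13.1]
56 29 [56.1 -2.5 11.8] [63.8  3.6 14.6] [60.5  0.5 13.2]
64 26 [64.2 -3.4 10.5] [70.9  4.  15.7] [67.2  0.4 12.7]
72 6 [72.3 -1.5 10.7] [74.   2.8 12.2] [72.7  0.7 11.6]
```

```bash
python3 - <<'E'
from h import *
f=dict(np.load("/tmp/w3.npz"));w=pts(f)
for u,v in [(434,140),(408,170),(400,45),(380,60),(445,40)]: print(w[v,u].round(3))
far([0.4603,0.3069,0.06],-63.7)
E
```

```text
[0.603 0.357 0.005]
[0.595 0.303 0.007]
[0.494 0.432 0.002]
[0.48  0.4   0.021]
[ 0.541  0.467 -0.   ]
pos [0.4939 0.2332 0.25  ] head -60.24 tilt 0.18 tool delta cm [ 0.8  -8.06 19.  ] turn 0.06 rows 5
[0.16, -1.61, 3.8] 0.012
[0.14, -1.61, 3.8] 0.012
[0.12, -1.61, 3.8] 0.012
[0.1, -1.62, 3.8] 0.012
[0.08, -1.62, 3.8] 0.012
```

```bash
python3 -m creep '[0.55,0.2,-1.6,3.8,0.012, 0.55,0.1,-1.6,3.8,0.012, 0.55,0.1,-1.6,3.8,0.012, 0.55,0.1,-1.6,3.8,0.012, 0.55,0.1,-1.6,3.8,0.012,0.55,0,0,0,0,0.55,0,0,0,0]' 20; python3 - <<'E'
from h import *
far([0.4603,0.3069,0.003],-63.7)
E
```

```text
clock: 4.8
position: [0.4638, 0.3046, 0.0627]
tcp_rot: [0.0, 0.974, 0.226, 0.0]
force: [-0.1, 0.7, -0.0]
gripper_width: 0.0455
pos [0.4638 0.3046 0.0627] head -63.91 tilt 0.04 tool delta cm [-0.21 -0.36  5.97] turn -0.004 rows 2
[-0.11, -0.18, 2.98] -0.002
[-0.11, -0.18, 2.98] -0.002
```

```bash
python3 -m creep '[0.55,-0.1,-0.2,2,0, 0.55,-0.1,-0.2,2,0, 0.55,0,0,1.3,0, 0.55,0,0,0.6,0, 0.55,0,0,0,0,0.55,0,0,0,0]' 20; python3 - <<'E'
from h import *
far([0.4603,0.3069,0.003],-63.7)
E
```

```text
clock: 5.4
position: [0.4605, 0.3085, 0.0039]
tcp_rot: [-0.0, 0.974, 0.226, 0.001]
force: [-0.2, -0.8, -0.1]
gripper_width: 0.0427
pos [0.4605 0.3085 0.0039] head -63.89 tilt 0.12 tool delta cm [-0.09  0.14  0.09] turn -0.003 rows 1
[-0.09, 0.14, 0.09] -0.003
```

```bash
python3 -m creep '[0.7,0,0,0,0, 0.85,0,0,0,0, 1,0,0,0,0, 1,0,0,0,0, 1,0,0,0,0]' 30; python3 - <<'E'
from h import *
f=grab_frame("wrist");np.savez("/tmp/w4.npz",**f);save(f,"w4")
far([0.4603,0.3069,0.003],-63.7); print(env.state()["gripper_width"])
E
```

```text
clock: 5.9
position: [0.4595, 0.3084, 0.0029]
tcp_rot: [-0.0, 0.974, 0.226, 0.0]
force: [0.1, -0.5, 1.9]
gripper_width: 0.0176
pos [0.4595 0.3084 0.0029] head -63.87 tilt 0.01 tool delta cm [ 0.01  0.18 -0.01] turn -0.003 rows 1
[0.01, 0.18, -0.01] -0.003
0.01822644352708864
```

View pics/w4.png

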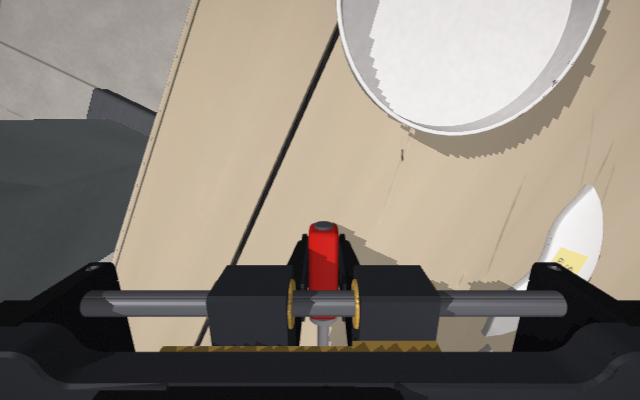

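```bash
python3 - <<'E'
from h import *
for n in ("w2","top0"):
    f=dict(np.load(f"/tmp/{n}.npz"));w=pts(f)
    m=(w[...,2]>.08)&(w[...,0]>.6)&(w[...,0]<.8)&(w[...,1]>-.15)&(w[...,1]<.2)
    q=w[m]
    for y in np.arange(-.15,.2,.05):
        e=q[(q[:,1]>=y)&(q[:,1]<y+.05)]
        if len(e):print(n,y.round(2),e[:,0].min().round(3))
f=dict(np.load("/tmp/w4.npz"));w=pts(f);m=red(f);
Q=w[m>0];p,M=pose();d=(Q-p)@M*1000
e=d[d[:,1]<-5];print(np.percentile(d[:,1],[0,1,3,50]),np.median(d[:,0]),d[:,0].min(),d[:,0].max(),np.median(d[:,2]))
print("BORE2",BORE-.002*NX)
far([0.5903,0.0435,0.2],-106.6)
E
```

```text
w2 -0.15 0.689
w2 -0.1 0.6
w2 -0.05 0.696
w2 0.0 0.699
top0 -0.15 0.69
top0 -0.1 0.601
top0 -0.05 0.695
top0 0.0 0.699
top0 0.05 0.702
top0 0.1 0.711
[nan nan nan nan] nan nan nan nan
BORE2 [ 0.55695947 -0.06816315  0.1031084 ]
pos [0.4595 0.3084 0.0029] head -63.87 tilt 0.01 tool delta cm [  0.08  29.55 -19.72] turn 0.746 rows 8
[0.01, 3.69, -2.46] 0.093
[0.35, 3.68, -2.46] 0.093
[0.69, 3.63, -2.46] 0.093
[1.03, 3.55, -2.46] 0.093
[1.35, 3.44, -2.46] 0.093
[1.67, 3.29, -2.46] 0.093
[1.97, 3.13, -2.46] 0.093
[2.25, 2.93, -2.46] 0.093
```

```bash
python3 -m creep '[1,0,0,-4,0, 1,0,0,-4,0, 1,0,1,-4,0, 1,0,3.7,-4,0.09, 1,0.4,3.7,-3,0.09, 1,0.7,3.6,0,0.09, 1,1,3.5,0,0.09, 1,1.3,3.4,0,0.09, 1,1.6,3.3,0,0.09, 1,2,3.1,0,0.09, 1,2.2,2.9,0,0.09, 1,0,0,0,0]' ; python3 - <<'E'
from h import *
f=dict(np.load("/tmp/w4.npz"))
r=ray(f,323,231,.02);p=np.array([.4595,.3084]);h=np.radians(-63.8);a=np.array([np.cos(h),np.sin(h)])
print("rear along",(r[:2]-p)@a, "side",(r[:2]-p)@[-a[1],a[0]])
save(f,"w4c",(270,200,370,350),4)
far([0.5903,0.0435,0.2],-106.6)
f=grab_frame("wrist");save(f,"w5")
E
```

```text
clock: 7.15
position: [0.5962, 0.0365, 0.1889]
tcp_rot: [0.001, 0.991, -0.134, 0.0]
force: [0.0, -0.7, 0.4]
gripper_width: 0.018
rear along -0.01993982700700806 side 0.001230328775446434
pos [0.5962 0.0365 0.1889] head -105.43 tilt 0.07 tool delta cm [-0.76 -0.51 -1.11] turn 0.02 rows 1
[-0.76, -0.51, -1.11] 0.02
```

View pics/w4c.png

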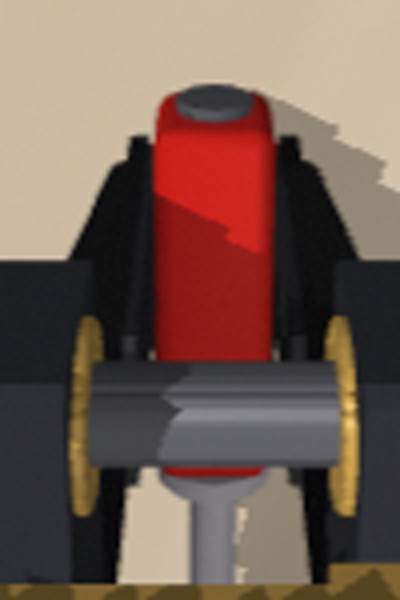

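View pics/w5.png

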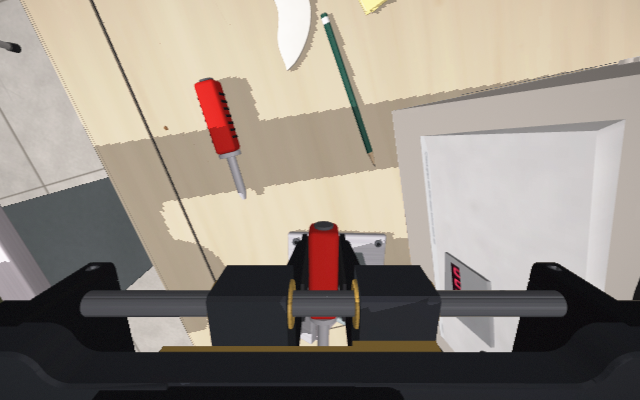

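```bash
cat >> h.py <<'E'
B2=BORE-.002*NX-.0007*SX
def pinrel():
    # pin axis in bore frame at assumed centre 10.8 mm ahead of TCP, axis 7.1 above
    p,M=pose(); a=p+M[:,1]*.0; d=p-[0,0,M[2,2]*.0071]-B2
    print("pin line: x",(d@SX*1000).round(2),"z",(d[2]*1000).round(2),"home gap y",((d@SY)*1000-59.8).round(2),"F",env.state()["force"].round(1),"head",heading().round(2))
E
python3 - <<'E'
from h import *
pinrel()
far(B2+SY*.116-[0,0,.0071],-106.62)
E
```

```text
pin line: x 7.02 z 92.74 home gap y 53.24 F [-0.4 -0.3 -0.9] head -105.28
pos [0.5953 0.0383 0.1887] head -105.28 tilt 0.04 tool delta cm [-0.69 -0.31  9.27] turn 0.023 rows 2
[-0.34, -0.16, 4.64] 0.012
[-0.35, -0.15, 4.64] 0.012
```

```bash
python3 -m creep '[1,-0.3,-0.3,2,0.012, 1,-0.4,0,2.5,0.012, 1,0,0,2.5,0, 1,0,0,1.5,0, 1,0,0,0.7,0,1,0,0,0,0,1,0,0,0,0,1,0,0,0,0]' ; python3 - <<'E'
from h import *
pinrel()
far(B2+SY*.116-[0,0,.0071],-106.62)
f=grab_frame("scene");save(f,"s6",(300,170,460,290),5)
f=grab_frame("top");save(f,"t6",(310,160,420,240),7)
E
```

```text
clock: 8.0
position: [0.5901, 0.0449, 0.0989]
tcp_rot: [-0.0, 0.99, -0.143, 0.001]
force: [0.6, -0.0, 0.3]
gripper_width: 0.0179
pin line: x 0.12 z 2.93 home gap y 57.99 F [ 0.6 -0.   0.3] head -106.49
pos [0.5901 0.0449 0.0989] head -106.49 tilt 0.16 tool delta cm [-0.01  0.18  0.29] turn 0.002 rows 1
[-0.01, 0.18, 0.29] 0.002
```

View pics/s6.png

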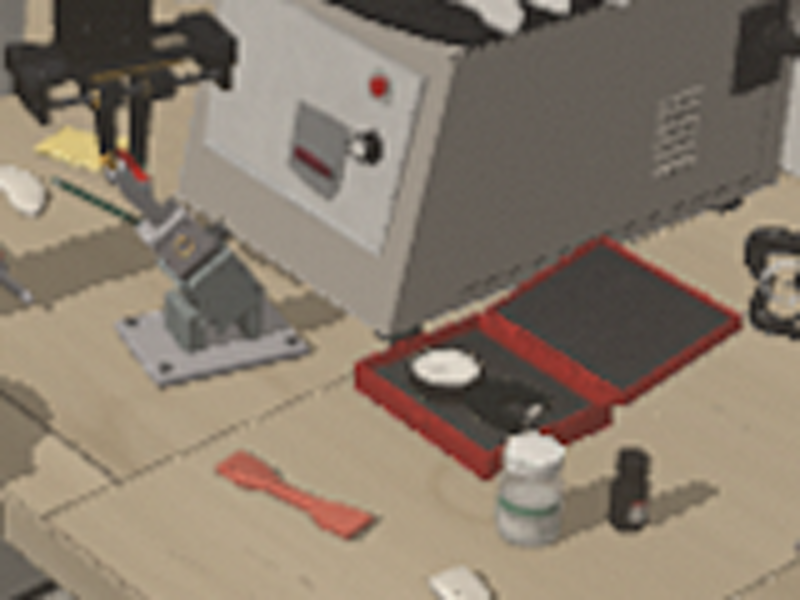

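View pics/t6.png

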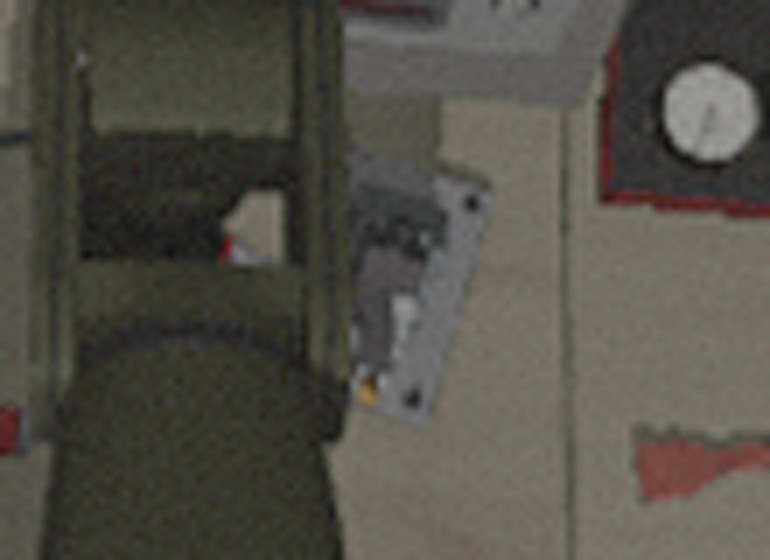

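The scene crop shows the far mouth of the cross hole as a brass ring at about (336.6,219) full-frame. I'll check that against my bore estimate, then insert.

```bash
python3 - <<'E'
from h import *
f=dict(np.load("/tmp/scene0.npz"))
print(proj(f,B2-.015*SY),proj(f,B2-.015*SY+.01*SX),proj(f,B2-.015*SY+[0,0,.01]))
E
python3 -m creep '[1,0,0.5,0.1,0, 1,0,0.5,0.2,0, 1,0,0.3,0,0, 1,0,0,0,0,1,0,0,0,0]'
python3 -c "
from h import *
pinrel()"
```

```text
[336.34429727 219.35333762] [338.72384486 218.86298171] [336.35804532 217.10653779]
clock: 8.6
position: [0.5852, 0.0321, 0.0943]
tcp_rot: [-0.0, 0.99, -0.144, -0.0]
force: [-0.2, 1.4, 0.4]
gripper_width: 0.0181
pin line: x -0.88 z -1.75 home gap y 44.4 F [-0.2  1.4  0.4] head -106.52
```

```bash
python3 -m creep '[1,0.1,0.1,-0.2,0, 1,0,0.1,0,0, 1,0,0,0,0, 1,0,0,0,0]'
python3 -c "
from h import *
pinrel()"
```

```text
clock: 9.0
position: [0.5857, 0.0302, 0.0964]
tcp_rot: [-0.0, 0.99, -0.143, 0.0]
force: [0.5, 0.2, -1.0]
gripper_width: 0.0174
pin line: x 0.16 z 0.34 home gap y 42.66 F [ 0.5  0.2 -1. ] head -106.5
```

```bash
python3 -m creep '[1,0,0.4,0,0, 1,0,0.4,0,0, 1,0,0.4,0,0, 1,0,0,0,0, 1,0,0,0,0]'
python3 -c "
from h import *
pinrel()"
python3 -m creep '[1,0,0.4,0,0, 1,0,0.4,0,0, 1,0,0,0,0, 1,0,0,0,0]'
python3 -c "
from h import *
pinrel()"
```

```text
clock: 9.5
position: [0.5823, 0.0184, 0.0963]
tcp_rot: [-0.0, 0.99, -0.144, 0.0]
force: [-0.9, 0.7, -0.5]
gripper_width: 0.0178
pin line: x 0.18 z 0.32 home gap y 30.38 F [-0.9  0.7 -0.5] head -106.53
clock: 9.9
position: [0.5794, 0.0108, 0.0961]
tcp_rot: [0.0, 0.99, -0.144, -0.001]
force: [-3.1, 2.0, 0.8]
gripper_width: 0.0176
pin line: x -0.38 z 0.08 home gap y 22.33 F [-3.1  2.   0.8] head -106.53
```

```bash
python3 -m creep '[1,-0.05,0.4,0,0, 1,0,0.4,0,0, 1,0,0,0,0, 1,0,0,0,0]'
python3 -c "
from h import *
pinrel()"
```

```text
clock: 10.3
position: [0.5769, 0.0032, 0.0962]
tcp_rot: [0.0, 0.99, -0.144, -0.0]
force: [-3.3, 2.2, 0.4]
gripper_width: 0.018
pin line: x -0.57 z 0.18 home gap y 14.3 F [-3.3  2.2  0.4] head -106.52
```

```bash
python3 -m creep '[1,-0.05,0.4,0,0, 1,0,0.4,0,0, 1,0,0.3,0,0, 1,0,0,0,0, 1,0,0,0,0]'
python3 -c "
from h import *
pinrel()"
```

```text
clock: 10.8
position: [0.5735, -0.0074, 0.0962]
tcp_rot: [0.0, 0.99, -0.144, -0.0]
force: [-3.2, 2.1, 0.8]
gripper_width: 0.0179
pin line: x -0.84 z 0.23 home gap y 3.18 F [-3.2  2.1  0.8] head -106.51
```

Next I'll push on gently until the flange meets the sleeve and the force rises.

```bash
python3 -m creep '[1,0,0.2,0,0, 1,0,0.1,0,0, 1,0,0,0,0, 1,0,0,0,0]'
python3 -c "
from h import *
pinrel()"
python3 -m creep '[1,0,0.15,0,0, 1,0,0,0,0, 1,0,0,0,0]'
python3 -c "
from h import *
pinrel()"
```

```text
clock: 11.2
position: [0.5728, -0.0098, 0.0963]
tcp_rot: [-0.0, 0.99, -0.143, -0.0]
force: [-3.1, 3.6, 1.1]
gripper_width: 0.0178
pin line: x -0.87 z 0.28 home gap y 0.66 F [-3.1  3.6  1.1] head -106.5
clock: 11.5
position: [0.5723, -0.0112, 0.0963]
tcp_rot: [-0.0, 0.99, -0.143, -0.0]
force: [-3.6, 4.9, 1.9]
gripper_width: 0.0178
pin line: x -0.88 z 0.25 home gap y -0.83 F [-3.6  4.9  1.9] head -106.5
```

```bash
python3 -m creep '[1,0,0.15,0,0, 1,0,0,0,0, 1,0,0,0,0]'
python3 -c "
from h import *
pinrel()"
python3 -m creep '[1,0,0.15,0,0, 1,0,0,0,0, 1,0,0,0,0]'
python3 -c "
from h import *
pinrel()
f=grab_frame('scene');save(f,'s7',(310,180,410,255),7)"
```

```text
clock: 11.8
position: [0.572, -0.0121, 0.0963]
tcp_rot: [-0.001, 0.99, -0.144, 0.0]
force: [-3.4, 5.4, 1.9]
gripper_width: 0.018
pin line: x -0.89 z 0.34 home gap y -1.77 F [-3.4  5.4  1.9] head -106.51
clock: 12.1
position: [0.572, -0.0123, 0.0965]
tcp_rot: [-0.002, 0.99, -0.144, 0.0]
force: [-2.1, 7.8, 1.5]
gripper_width: 0.0179
pin line: x -0.88 z 0.53 home gap y -1.94 F [-2.1  7.8  1.5] head -106.52
```

View pics/s7.png

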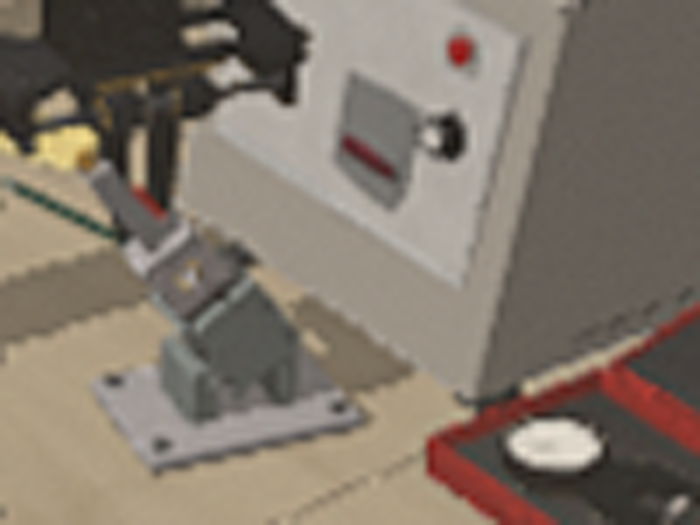

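```bash
python3 -m creep '[1,0,0.2,0,0, 1,0,0,0,0, 1,0,0,0,0]'
python3 -c "
from h import *
pinrel()"
python3 -m creep '[1,0,0.2,0,0, 1,0,0,0,0, 1,0,0,0,0]'
python3 -c "
from h import *
pinrel()"
```

```text
clock: 12.45
position: [0.5719, -0.0125, 0.0969]
tcp_rot: [-0.004, 0.99, -0.144, 0.001]
force: [-0.2, 14.8, 4.0]
gripper_width: 0.0176
pin line: x -0.95 z 0.9 home gap y -2.17 F [-0.2 14.8  4. ] head -106.53
clock: 12.75
position: [0.5715, -0.0129, 0.0973]
tcp_rot: [-0.005, 0.99, -0.144, 0.001]
force: [-0.7, 20.0, 3.8]
gripper_width: 0.0174
pin line: x -1.14 z 1.34 home gap y -2.65 F [-0.7 20.   3.8] head -106.55
```

```bash
python3 -m creep '[1,0,-0.3,0,0, 1,0,0,0,0,1,0,0,0,0]'
python3 -c "
from h import *
pinrel()"
python3 -m creep '[0.85,0,0,0,0, 0.6,0,0,0,0, 0.5,0,0,0,0,0.5,0,0,0,0]'
python3 -c "
from h import *
pinrel()"
```

```text
clock: 13.05
position: [0.5717, -0.0126, 0.0969]
tcp_rot: [-0.002, 0.99, -0.144, 0.0]
force: [-2.3, 10.7, 4.0]
gripper_width: 0.018
pin line: x -1.08 z 0.93 home gap y -2.36 F [-2.3 10.7  4. ] head -106.5
clock: 13.45
position: [0.5717, -0.0159, 0.0964]
tcp_rot: [0.001, 0.99, -0.143, 0.001]
force: [0.2, 0.2, -0.5]
gripper_width: 0.0368
pin line: x -0.08 z 0.41 home gap y -5.49 F [ 0.2  0.2 -0.5] head -106.49
```

```bash
python3 -m creep '[0.4,0,-0.3,-3,0, 0.3,0,0,-4,0, 0.1,0,0,-5,0, 0,0,0,-5,0, 0,0,2,-3,0, 0,0,4,-2,0, 0,0,4,0,0, 0,0,3,0,0,0,0,0,0,0]'
python3 -c "
from h import *
print(pose()[0])
f=grab_frame('wrist');np.savez('/tmp/w8.npz',**f);save(f,'w8')"
```

```text
clock: 14.35
position: [0.5345, -0.1404, 0.3166]
tcp_rot: [0.001, 0.989, -0.146, 0.001]
force: [0.6, 0.6, -0.5]
gripper_width: 0.095
[ 0.53447606 -0.14039726  0.31662402]
```

View pics/w8.png

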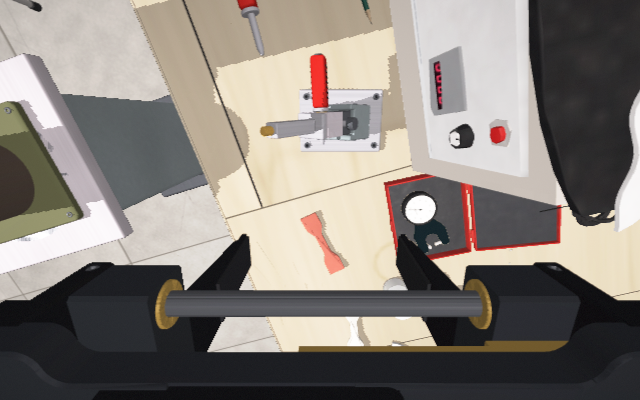

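The pin's handle sticks out at (318,80) with its flange against the sleeve. I'll check the depth of insertion and re-measure the shank.

```bash
python3 - <<'E'
from h import *
f=dict(np.load("/tmp/w8.npz"));w=pts(f);m=red(f)
m[:50]=0;m[115:]=0;m[:,:300]=0;m[:,340:]=0
q=w[m>0]-BORE;c=np.stack([q@SX,q@SY,q[:,2]],1)*1000
print("handle x/y/z",np.percentile(c,[2,50,98],axis=0).round(1))
a=np.linalg.svd(c[:,:2]-c[:,:2].mean(0),full_matrices=False)[2][0];print(a)
sub=np.zeros((400,640),bool);sub[80:160,255:390]=1
q=w[sub]-FL; c=np.stack([q@NX,q@SY,q@AX],1)*1000
for A,b in [(60,70),(70,80),(80,90),(93,98),(108,120),(120,130),(130,140),(140,150),(150,160),(168,180)]:
    e=c[(c[:,2]>A)&(c[:,2]<b)&(abs(c[:,0])<22)&(abs(c[:,1])<17)]
    if len(e)>3: print(A,b,len(e),"n",np.percentile(e[:,0],[2,50,98]).round(1),"y",np.percentile(e[:,1],[2,50,98]).round(1))
save(f,"w8c",(255,45,395,160),5)
E
```

```text
handle x/y/z [[nan nan nan]
 [nan nan nan]
 [nan nan nan]]Traceback (most recent call last):
  File "<stdin>", line 6, in <module>
    u, s, vh = gufunc(a, signature=signature)
               ~~~~~~^^^^^^^^^^^^^^^^^^^^^^^^
    raise LinAlgError("SVD did not converge")
numpy.linalg.LinAlgError: SVD did not converge
```

```bash
python3 - <<'E'
from h import *
f=dict(np.load("/tmp/w8.npz"));w=pts(f);m=red(f)
m[:50]=0;m[115:]=0;m[:,:300]=0;m[:,340:]=0
q=w[(m>0)&(w[...,2]>.08)]-BORE;c=np.stack([q@SX,q@SY,q[:,2]],1)*1000
print("handle x/y/z",np.percentile(c,[2,50,98],axis=0).round(1))
a=np.linalg.svd(c[:,:2]-c[:,:2].mean(0),full_matrices=False)[2][0];print(a)
sub=np.zeros((400,640),bool);sub[80:160,255:390]=1
sub&=np.isfinite(w[...,2])
q=w[sub]-FL; c=np.stack([q@NX,q@SY,q@AX],1)*1000
for A,b in [(60,70),(70,80),(80,90),(93,98),(108,120),(120,130),(130,140),(140,150),(150,160),(168,180)]:
    e=c[(c[:,2]>A)&(c[:,2]<b)&(abs(c[:,0])<22)&(abs(c[:,1])<17)]
    if len(e)>3: print(A,b,len(e),"n",np.percentile(e[:,0],[2,50,98]).round(1),"y",np.percentile(e[:,1],[2,50,98]).round(1))
save(f,"w8c",(255,45,395,160),5)
E
```

```text
handle x/y/z [[-14.6  19.6   1.9]
 [ -5.3  48.1   5.8]
 [  3.3  75.6   8.6]]
[ 0.05549668 -0.99845887]
60 70 105 n [17.1 18.  18.9] y [-15.9  -2.   12.5]
70 80 119 n [-0.3 18.  18.7] y [-16.3   0.6  16. ]
80 90 155 n [-14.6  17.8  18.7] y [-15.8   3.1  16. ]
93 98 71 n [14.8 16.2 17.8] y [-16.5  -2.4  11.1]
108 120 93 n [4.3 5.2 6.2] y [-11.4  -3.4   3.4]
120 130 90 n [-7.8  5.   6.1] y [-11.9  -3.1   3.5]
130 140 86 n [3.8 5.1 6. ] y [-12.4  -3.9   2.6]
140 150 108 n [-5.4  5.   6. ] y [-12.8  -4.5   2.7]
150 160 98 n [4.  5.1 6. ] y [-13.3  -5.2   1.9]
168 180 118 n [-5.9 -0.1  2.2] y [-10.7  -6.1  -1.7]
```

View pics/w8c.png

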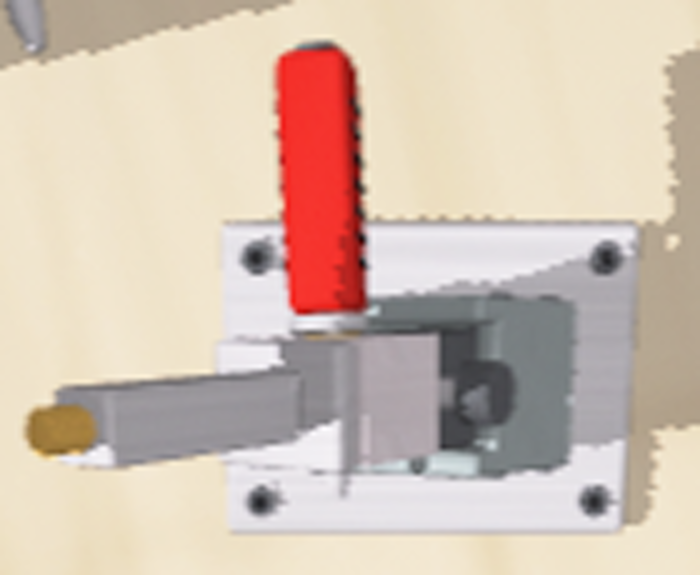

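```bash
python3 - <<'E'
from h import *
f=dict(np.load("/tmp/w8.npz"));w=pts(f)
sub=np.zeros((400,640),bool);sub[45:160,255:390]=1
sub&=np.isfinite(w[...,2])
q=w[sub]-FL; c=np.stack([q@NX,q@SY,q@AX],1)*1000
for A in range(58,92,4):
    e=c[(c[:,2]>A)&(c[:,2]<A+4)&(c[:,0]>16.5)&(c[:,0]<20)&(abs(c[:,1])<25)]
    if len(e): print(A,len(e),e[:,1].min().round(1),e[:,1].max().round(1))
# column along the pin: z profile vs y near pin axis
q=w[sub]-B2; d=np.stack([q@SX,q@SY,q[:,2]],1)*1000
for y in range(8,84,2):
    e=d[(d[:,1]>=y)&(d[:,1]<y+2)&(abs(d[:,0]+3)<13)&(d[:,2]>-12)&(d[:,2]<25)]
    if len(e) and (y<30 or y>70): print(y,len(e),"x",e[:,0].min().round(1),e[:,0].max().round(1),"zmax",e[:,2].max().round(1))
E
python3 - <<'E'
import cv2
im=cv2.imread('pics/w8.png')[95:135,295:350];cv2.imwrite('pics/w8d.png',cv2.resize(im,None,fx=13,fy=13,interpolation=cv2.INTER_NEAREST))
E
```

```text
58 33 -15.9 12.5
62 40 -15.8 12.5
66 45 -16.7 12.5
70 39 -16.6 12.4
74 40 -16.4 12.4
78 48 -16.2 12.4
82 46 -17.1 12.3
86 47 -16.9 12.3
90 60 -16.7 12.3
8 9 x -15.0 9.0 zmax 24.9
10 21 x -15.0 9.0 zmax 24.8
12 34 x -15.8 9.0 zmax 24.7
14 19 x -9.4 8.2 zmax 10.5
16 26 x -9.3 8.2 zmax 9.3
18 30 x -10.5 8.3 zmax 9.0
20 31 x -10.4 8.3 zmax 9.9
22 17 x -10.4 8.3 zmax 10.9
24 32 x -10.4 8.3 zmax 11.2
26 31 x -10.4 8.3 zmax 9.8
28 31 x -11.6 8.3 zmax 10.2
72 31 x -13.5 5.7 zmax 7.3
74 32 x -13.5 5.8 zmax 8.9
76 15 x -11.0 5.8 zmax 7.3
78 14 x -8.7 2.1 zmax 3.9
```

View pics/w8d.png

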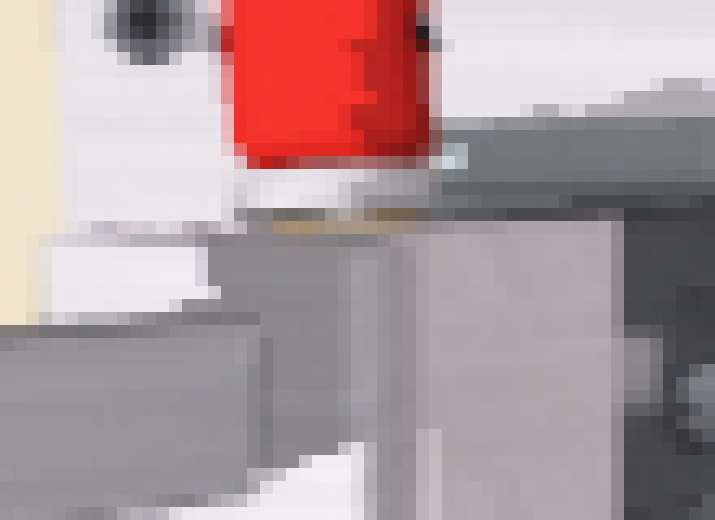

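```bash
python3 -m creep '[0,0,0,4,0, 0,0,-0.5,5,0, 0,0,-0.5,5,0, 0,0,0,1,0,0,0,0,0,0,0,0,0,0,0]'
python3 - <<'E'
from h import *
print(pose()[0])
f=grab_frame('wrist');np.savez('/tmp/w9.npz',**f);save(f,'w9')
c=proj(f,B2+.02*SY).astype(int);print(c)
import cv2
im=f["image"][max(0,c[1]-60):c[1]+60,c[0]-60:c[0]+60,::-1];cv2.imwrite('pics/w9c.png',cv2.resize(im,None,fx=5,fy=5,interpolation=cv2.INTER_CUBIC))
for y in (0,15,19,49,79): print(y,proj(f,B2+y*.001*SY+[0,0,.009]))
E
```

```text
clock: 15.0
position: [0.5397, -0.1276, 0.1696]
tcp_rot: [0.0, 0.99, -0.143, 0.002]
force: [0.6, -0.2, 0.6]
gripper_width: 0.0949
[ 0.53968322 -0.1276073   0.16955223]
[319 118]
0 [319.62844762 145.29004859]
15 [319.60988192 125.24069402]
19 [319.60480458 119.75760321]
49 [319.56491037  76.67528733]
79 [319.52151501  29.81203174]
```

View pics/w9c.png

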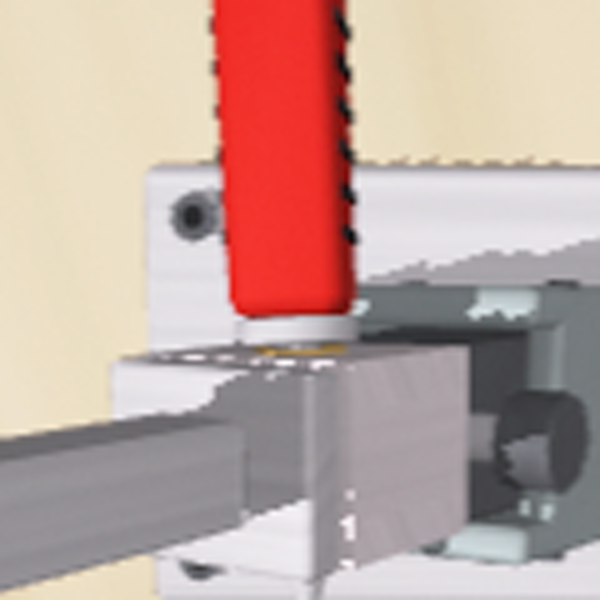

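```bash
cat >> h.py <<'E'
G=FL+.145*AX-.003*NX-.005*SY; GT=G-[0,0,.019]
E
python3 - <<'E'
from h import *
print(GT,AX,NX); far(GT+[0,0,.13],-16.6,11)
E
```

```text
[ 0.51682106 -0.06140011  0.14005632] [-0.54961401  0.16405598  0.81915204] [ 0.78493016 -0.23429622  0.57357644]
pos [ 0.5401 -0.1279  0.1704] head -106.48 tilt 0.32 tool delta cm [-4.07 -5.71 -9.99] turn -1.569 rows 11
[-0.37, -0.52, -0.91] -0.143
[-0.29, -0.57, -0.91] -0.143
[-0.21, -0.6, -0.91] -0.143
[-0.12, -0.63, -0.91] -0.143
[-0.03, -0.64, -0.91] -0.143
[0.06, -0.63, -0.91] -0.143
[0.15, -0.62, -0.91] -0.143
[0.24, -0.59, -0.91] -0.143
[0.32, -0.55, -0.91] -0.143
[0.39, -0.5, -0.91] -0.143
[0.46, -0.44, -0.91] -0.143
```

```bash
python3 -m creep '[0,0,0,-5,0, 0,0,0,-5,0, 0,-0.4,-0.6,0,-0.14, 0,-0.3,-0.6,0,-0.14, 0,-0.2,-0.6,0,-0.14, 0,-0.1,-0.6,0,-0.14, 0,0,-0.6,0,-0.14, 0,0.1,-0.6,0,-0.14, 0,0.2,-0.6,0,-0.14, 0,0.2,-0.6,0,-0.14,0,0.3,-0.6,0,-0.14, 0,0.4,-0.5,0,-0.14]'
python3 -m creep '[0,0.4,-0.5,0,-0.14, 0,0,0,0,-0.03, 0,0,0,0,0, 0,0,0,0,0]' | head -2
python3 - <<'E'
from h import *
far(GT+[0,0,.05],-16.6)
f=grab_frame('wrist');np.savez('/tmp/w10.npz',**f);save(f,'w10')
E
```

```text
clock: 16.25
position: [0.5202, -0.0663, 0.2707]
tcp_rot: [0.002, 0.848, 0.53, 0.002]
force: [0.2, -0.0, 0.3]
gripper_width: 0.0949
clock: 16.65
position: [0.5168, -0.0607, 0.2681]
pos [ 0.5168 -0.0607  0.2681] head -16.67 tilt 0.13 tool delta cm [-0.06  0.01  7.81] turn -0.001 rows 2
[-0.03, 0.0, 3.9] -0.001
[-0.03, 0.0, 3.9] -0.001
```

View pics/w10.png

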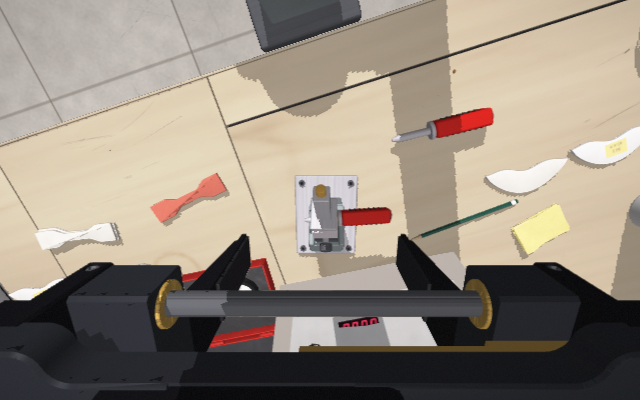

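The wrist view shows the stud at (320,191), centred between the open fingers, with the pin home at (365,216). I'll descend onto the shank.

```bash
python3 -m creep '[0,0,0,4,0, 0,0,0,4,0, 0.2,0,0,3,0, 0.4,0,0,1.3,0, 0.5,0,0,0.5,0, 0.5,0,0,0,0, 0.5,0,0,0,0]' 50
python3 - <<'E'
from h import *
far(GT,-16.6);print(env.state()["force"])
E
```

```text
clock: 17.4
position: [0.5176, -0.0607, 0.1408]
tcp_rot: [0.001, 0.802, 0.598, 0.001]
force: [0.5, -0.1, 0.7]
gripper_width: 0.0608
pos [ 0.5176 -0.0607  0.1408] head -16.56 tilt 0.19 tool delta cm [-0.09 -0.05  0.08] turn 0.001 rows 1
[-0.09, -0.05, 0.08] 0.001
[ 0.47457509 -0.07090341  0.73409119]
```

```bash
python3 -m creep '[0.7,0,0,0,0, 0.8,0,0,0,0, 0.9,0,0,0,0, 1,0,0,0,0, 1,0,0,0,0]' 50
python3 - <<'E'
from h import *
far(GT,-16.6);s=env.state();print(s["force"],s["gripper_width"])
f=grab_frame('wrist');save(f,'w11',(220,150,420,350),3)
E
```

```text
clock: 17.9
position: [0.5162, -0.0604, 0.1389]
tcp_rot: [0.0, 0.802, 0.598, 0.0]
force: [-0.0, 0.3, 1.0]
gripper_width: 0.0206
pos [ 0.5162 -0.0604  0.1389] head -16.55 tilt 0.01 tool delta cm [-0.08  0.09 -0.12] turn 0.001 rows 1
[-0.08, 0.09, -0.12] 0.001
[-0.00465412  0.31158057  0.98422307] 0.02055985740420658
```

View pics/w11.png

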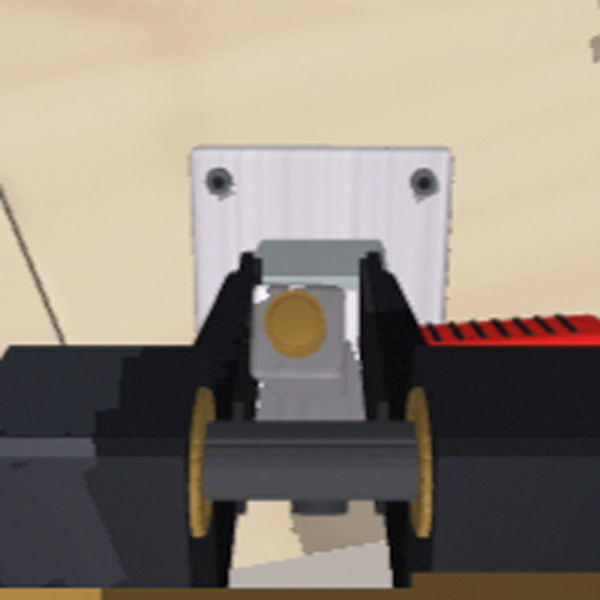

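```bash
python3 -m creep '[1,-0.1,0,0,0, 1,0,0,0,0, 1,0,0,0,0, 1,0,0,0,0]' 50
python3 - <<'E'
from h import *
far(GT,-16.6);s=env.state();print(s["force"],s["wrist_torque"],s["gripper_width"])
E
```

```text
clock: 18.35
position: [0.5164, -0.0596, 0.1388]
tcp_rot: [-0.001, 0.801, 0.598, 0.002]
force: [0.5, 5.4, -0.6]
gripper_width: 0.0159
pos [ 0.5164 -0.0596  0.1388] head -16.51 tilt 0.23 tool delta cm [-0.16  0.09 -0.13] turn 0.002 rows 1
[-0.16, 0.09, -0.13] 0.002
[ 0.53940927  5.36974365 -0.55974982] [ 1.34866034 -0.62698445  0.37301474] 0.01592162961991806
```

```bash
python3 -m creep '[1,0.12,0,0,0, 1,0,0,0,0, 1,0,-0.17,-0.25,0, 1,0,-0.29,-0.41,0,1,0,0,0,0]' 50
python3 - <<'E'
from h import *
far(GT,-16.6);s=env.state();print(s["force"],s["wrist_torque"],s["gripper_width"])
E
```

```text
clock: 18.85
position: [0.5118, -0.0586, 0.1447]
tcp_rot: [-0.0, 0.802, 0.598, 0.0]
force: [3.2, 4.1, -4.1]
gripper_width: 0.0159
pos [ 0.5118 -0.0586  0.1447] head -16.55 tilt 0.04 tool delta cm [-0.13  0.56  0.47] turn 0.001 rows 1
[-0.13, 0.56, 0.47] 0.001
[ 3.19441383  4.0645558  -4.08130735] [ 0.78775244 -0.82930847  0.1457258 ] 0.01585020609544
```

```bash
python3 -m creep '[1,0.1,-0.4,-0.57,0, 1,0,-0.4,-0.57,0, 1,0,-0.4,-0.57,0, 1,0,0,0,0]' 50
python3 - <<'E'
from h import *
far(GT,-16.6);s=env.state();print(s["force"],s["wrist_torque"],s["gripper_width"])
f=grab_frame('scene');save(f,'s12',(300,160,420,250),6)
E
```

```text
clock: 19.25
position: [0.5003, -0.0548, 0.1634]
tcp_rot: [0.0, 0.802, 0.598, -0.0]
force: [1.5, -0.6, -2.5]
gripper_width: 0.0159
pos [ 0.5003 -0.0548  0.1634] head -16.56 tilt 0.05 tool delta cm [-0.16  1.77  2.34] turn 0.001 rows 1
[-0.16, 1.77, 2.34] 0.001
[ 1.51602473 -0.62163011 -2.50782369] [ 0.09323146 -0.16803945  0.02449406] 0.015878533754899175
```

View pics/s12.png

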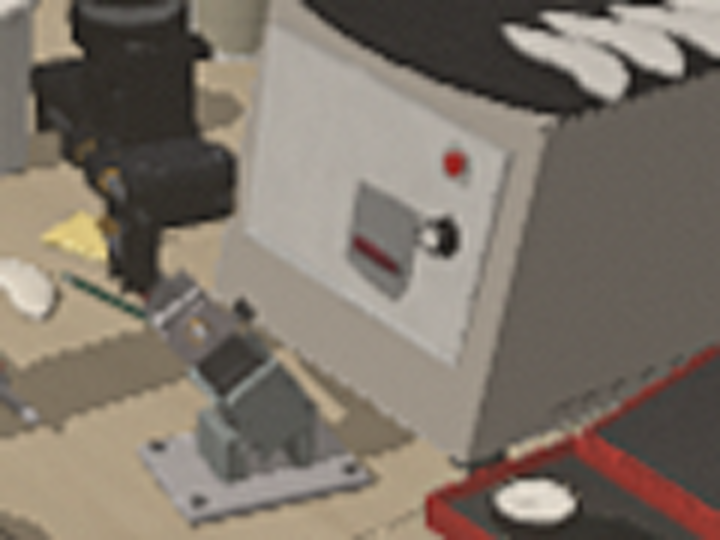

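The coupled grip is rising out of the socket together with the adapter. I'll keep drawing along the socket axis.

```bash
python3 -m creep '[1,0,-0.4,-0.57,0, 1,0,-0.4,-0.57,0, 1,0,0,0,0, 1,0,0,0,0]' 30
python3 - <<'E'
from h import *
far(GT,-16.6);s=env.state();print(s["force"],s["wrist_torque"],s["gripper_width"])
E
```

```text
clock: 19.7
position: [0.493, -0.0522, 0.1743]
tcp_rot: [0.0, 0.801, 0.598, 0.0]
force: [0.5, -0.5, -2.7]
gripper_width: 0.0156
pos [ 0.493  -0.0522  0.1743] head -16.54 tilt 0.04 tool delta cm [-0.2   2.54  3.43] turn 0.001 rows 1
[-0.2, 2.54, 3.43] 0.001
[ 0.53073389 -0.54532583 -2.73495729] [ 0.14021058 -0.17423361 -0.00700082] 0.015620174238452184
```

```bash
python3 -m creep '[1,0,0.5,-0.4,0, 1,0,0.5,-0.4,0, 1,0,0.5,-0.4,0, 1,0,0.5,-0.4,0,1,0,0,0,0]' 20
python3 - <<'E'
from h import *
far(GT,-16.6);s=env.state();print(s["force"],s["wrist_torque"],s["gripper_width"])
f=grab_frame('scene');save(f,'s13',(300,160,420,250),6)
f=grab_frame('wrist');save(f,'w13',(220,150,420,350),3)
E
```

```text
clock: 20.2
position: [0.5133, -0.0582, 0.1908]
tcp_rot: [0.001, 0.802, 0.598, 0.001]
force: [0.5, -0.3, -2.8]
gripper_width: 0.0161
pos [ 0.5133 -0.0582  0.1908] head -16.55 tilt 0.09 tool delta cm [-0.2   0.42  5.07] turn 0.001 rows 2
[-0.1, 0.21, 2.54] 0.0
[-0.1, 0.21, 2.54] 0.0
[ 0.51735933 -0.2591729  -2.8206845 ] [ 0.16350214 -0.09301754  0.03178674] 0.016137799603846037
```

View pics/s13.png

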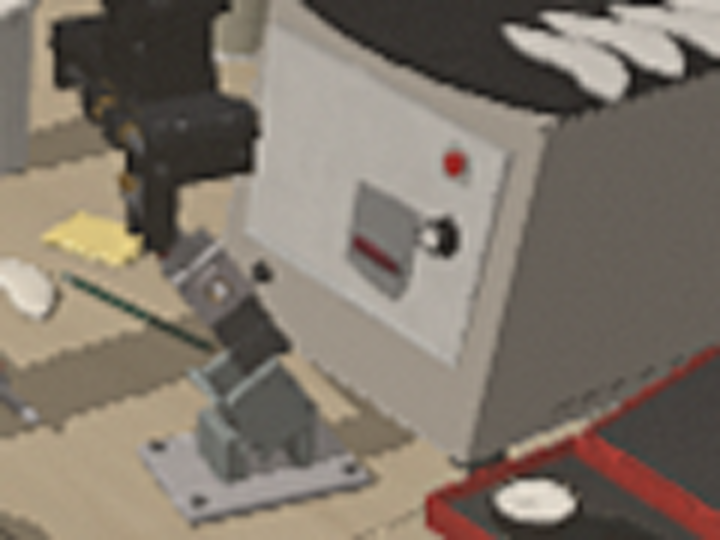

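View pics/w13.png

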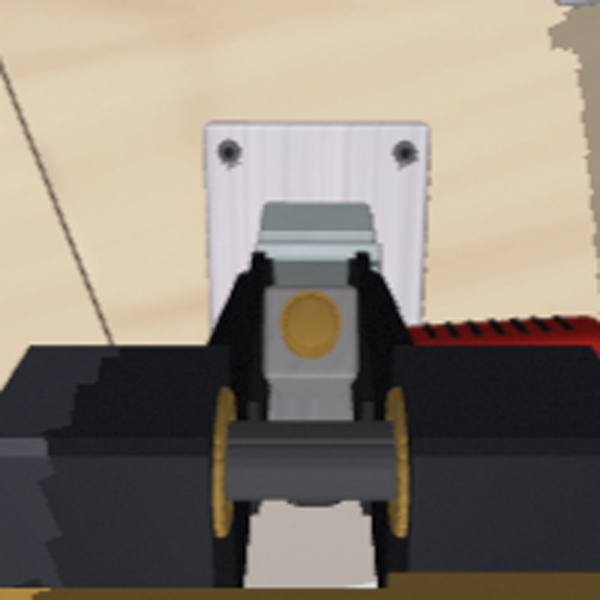

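```bash
cat >> h.py <<'E'
def lean(f,p,M,L=34.0,show=True):
    """stud blob in wrist image -> lean angle (deg, towards tool -y) from grasp point"""
    h=cv2.cvtColor(f["image"],cv2.COLOR_RGB2HSV)
    m=((h[...,0]>12)&(h[...,0]<28)&(h[...,1]>130)&(h[...,2]>70)).astype(np.uint8)
    m[:200]=0;m[300:]=0;m[:,:298]=0;m[:,348:]=0
    n,l,st,c=cv2.connectedComponentsWithStats(m)
    if n<2: print("no stud");return
    k=1+np.argmax(st[1:,4]);u=c[k]
    g=p-M[:,2]*.019
    best=min(np.arange(-20,50,.5),key=lambda t:abs(proj(f,g+L*.001*(-M[:,1]*np.sin(np.radians(t))-M[:,2]*np.cos(np.radians(t))))[1]-u[1]))
    print("stud px",u.round(1),st[k,4],"lean",best)
E
python3 - <<'E'
from h import *
p,M=pose()
f=grab_frame('wrist');np.savez('/tmp/w14.npz',**f)
lean(f,p,M)
for t in (0,10,20,30,35): 
  g=p-M[:,2]*.019
  print(t,proj(f,g+.034*(-M[:,1]*np.sin(np.radians(t))-M[:,2]*np.cos(np.radians(t)))))
E
```

```text
stud px [323.1 257.5] 339 lean 32.5
0 [322.11676432 297.76401703]
10 [322.10732196 286.20273785]
20 [322.1063439  273.61902847]
30 [322.11392224 260.67576966]
35 [322.12077232 254.28390469]
```

```bash
python3 - <<'E'
from h import *
f=grab_frame('scene');p,M=pose();g=p-M[:,2]*.019
im=cv2.resize(f["image"][160:250,300:420,::-1],None,fx=6,fy=6,interpolation=cv2.INTER_CUBIC)
def dr(pts3,col):
    q=np.array([(proj(f,x)-[300,160]+.5)*6 for x in pts3]).astype(np.int32);cv2.polylines(im,[q],True,col,1)
def box(o,a,n,z0,z1,hx,hy,col):
    for z in(z0,z1): dr([o+z*a+sx*hx*n+sy*hy*SY for sx,sy in((-1,-1),(-1,1),(1,1),(1,-1))],col)
box(FL,AX,NX,0,.05,.026,.023,(0,255,0))
o=g-.1435*AX
box(o,AX,NX,0,.092,.019,.015,(0,0,255))
cv2.imwrite('pics/s14.png',im)
print("jaw end rel FL: n,y,ax",[(o-FL)@v*1000 for v in(NX,SY,AX)],env.state()["force"])
E
```

```text
jaw end rel FL: n,y,ax [np.float64(20.97516075697827), np.float64(-2.962559214846379), np.float64(45.39921981418543)] [-0.36183479  1.39447316 -3.34293618]
```

View pics/s14.png

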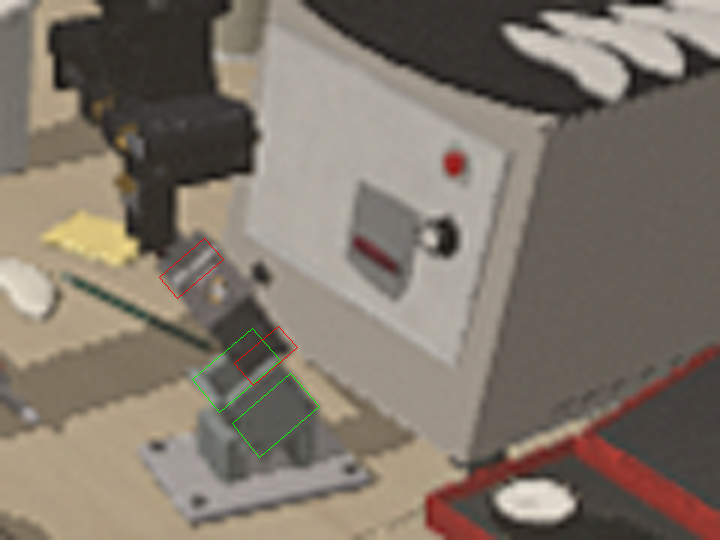

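The overlay shows the grip already clear of the socket and still leaning 35°, so the inner wall can't tip it. I'll raise it, back it off, and turn it upright by pushing its jaws lightly against the outer front rim of the fixed socket, so it pivots between the pads.

```bash
python3 -m creep '[1,0,-0.5,-2,0, 1,0,-1,-3,0, 1,0,-2,-3,0, 1,0,-2,-1,0, 1,0,-2,0,0,1,0,-2,0,0,1,0,0,0,0,1,0,0,0,0]' 30
cat >> h.py <<'E'
def sf():
    p,M=pose();g=p-M[:,2]*.019;d=g-O
    print("grasp in stand: x %.1f y %.1f z %.1f"%(d@SX*1000,d@SY*1000,d[2]*1000),"F",env.state()["force"].round(1),"T",env.state()["wrist_torque"].round(2),"w",env.state()["gripper_width"].round(4))
    return p,M
E
python3 - <<'E'
from h import *
p,M=sf()
f=grab_frame('wrist');lean(f,p,M);save(f,"w15")
f=grab_frame('scene');save(f,'s15',(280,140,420,250),5)
E
```

```text
clock: 21.2
position: [0.4209, -0.0309, 0.2799]
tcp_rot: [0.0, 0.801, 0.598, 0.0]
force: [-0.2, 0.4, -3.8]
gripper_width: 0.0158Traceback (most recent call last):
  File "<stdin>", line 2, in <module>
  File "h.py", line 59, in sf
    print("grasp in stand: x %.1f y %.1f z %.1f"%(d@SX*1000,d@SY*1000,d[2]*1000),"F",env.state()["force"].round(1),"T",env.state()["wrist_torque"].round(2),"w",env.state()["gripper_width"].round(4))
                                                                                                                                                                ^^^^^^^^^^^^^^^^^^^^^^^^^^^^^^^^^^
AttributeError: 'float' object has no attribute 'round'
```

```bash
sed -i 's/env.state()\["gripper_width"\].round(4)/round(env.state()["gripper_width"],4)/' h.py
python3 - <<'E'
from h import *
p,M=sf()
f=grab_frame('wrist');lean(f,p,M);save(f,"w15")
f=grab_frame('scene');save(f,'s15',(280,140,420,250),5)
E
```

```text
grasp in stand: x -186.2 y -3.2 z 298.9 F [-0.2  0.4 -3.8] T [ 0.09  0.03 -0.01] w 0.0158
stud px [323.  257.8] 332 lean 32.5
```

View pics/s15.png

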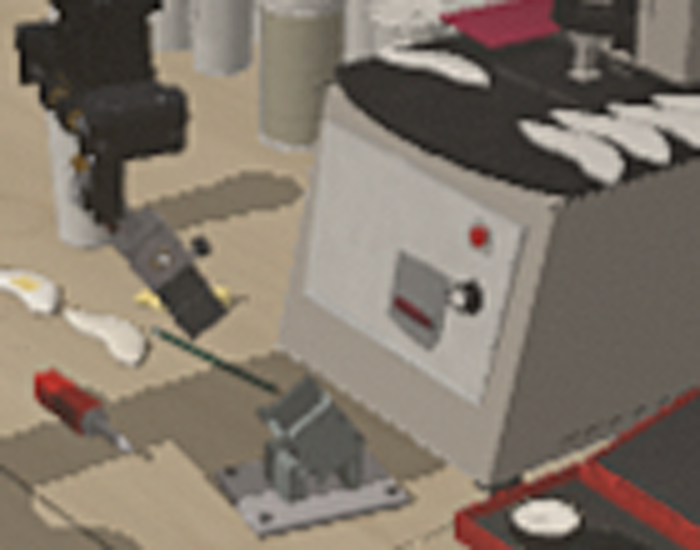

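View pics/w15.png

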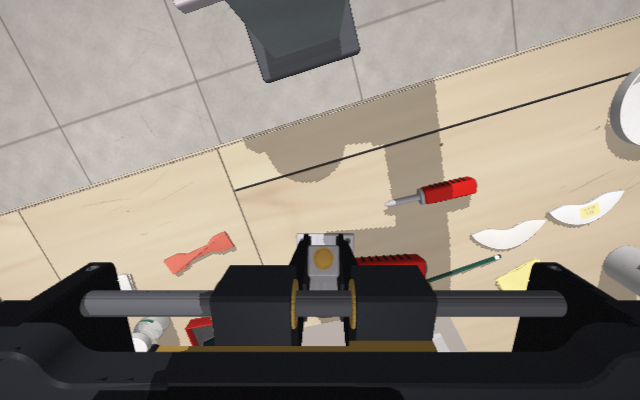

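```bash
python3 -m creep '[1,0,0.5,3.5,0, 1,0,0.5,3.5,0, 1,0,0.5,3,0, 1,0,0,1.5,0, 1,0,0,0.9,0, 1,0,0,0,0,1,0,0,0,0]' 15
python3 - <<'E'
from h import *
p,M=sf()
E
```

```text
clock: 22.0
position: [0.4364, -0.0353, 0.1574]
tcp_rot: [0.001, 0.801, 0.598, 0.001]
force: [0.2, 0.3, -4.5]
gripper_width: 0.0156
grasp in stand: x -170.2 y -3.0 z 176.4 F [ 0.2  0.3 -4.5] T [0.08 0.02 0.01] w 0.0156
```

```bash
python3 -m creep '[1,0,1,0,0, 1,0,1,0,0, 1,0,0.8,-0.1,0, 1,0,0.8,-0.1,0, 1,0,0.8,-0.1,0, 1,0,0,0,0]' 15
python3 - <<'E'
from h import *
p,M=sf()
f=grab_frame('wrist');lean(f,p,M)
f=grab_frame('scene');save(f,'s16',(280,140,420,250),5)
E
```

```text
clock: 22.6
position: [0.4786, -0.048, 0.159]
tcp_rot: [0.0, 0.802, 0.598, 0.0]
force: [-0.6, -1.4, -4.5]
gripper_width: 0.016
grasp in stand: x -126.1 y -3.0 z 178.0 F [-0.6 -1.4 -4.5] T [ 0.1  -0.01 -0.02] w 0.016
stud px [323.  263.5] 314 lean 28.0
```

View pics/s16.png

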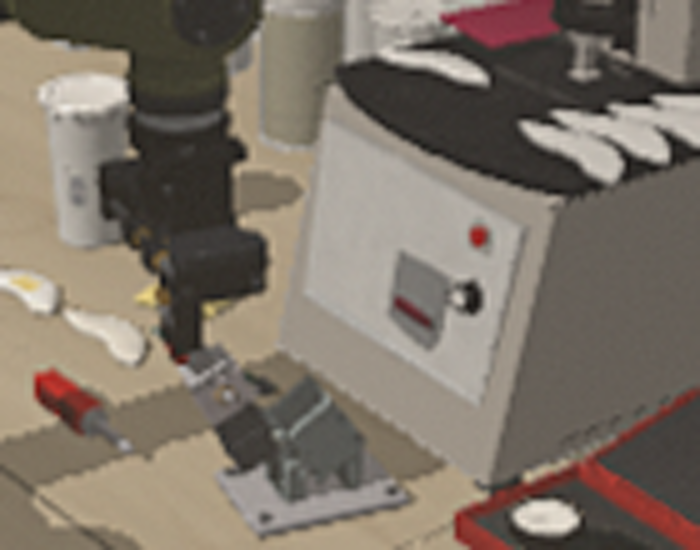

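It is pivoting: the lean has dropped by about 5° at only 1 to 2 N. I'll continue.

```bash
python3 -m creep '[1,0,0.8,-0.2,0, 1,0,0.8,-0.2,0, 1,0,0.8,-0.2,0, 1,0,0.8,-0.2,0, 1,0,0.8,-0.2,0, 1,0,0,0,0]' 15
python3 - <<'E'
from h import *
p,M=sf()
f=grab_frame('wrist');lean(f,p,M)
f=grab_frame('scene');save(f,'s17',(280,140,420,250),5)
E
```

```text
clock: 23.3
position: [0.5173, -0.0594, 0.1693]
tcp_rot: [0.001, 0.802, 0.598, 0.001]
force: [-0.3, -0.2, -4.6]
gripper_width: 0.0154
grasp in stand: x -85.7 y -3.0 z 188.3 F [-0.3 -0.2 -4.6] T [ 0.15 -0.09  0.04] w 0.0154
stud px [323.1 274.8] 424 lean 19.0
```

View pics/s17.png

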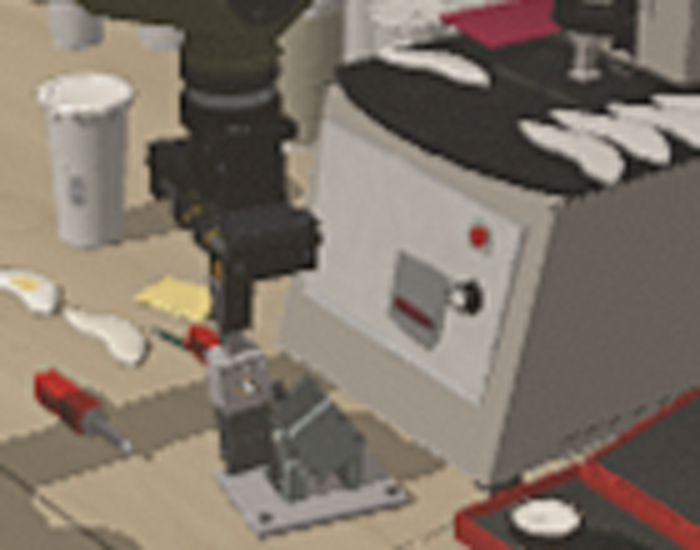

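```bash
python3 - <<'E'
from h import *
p,M=pose();f=grab_frame('wrist');np.savez('/tmp/w17.npz',**f);save(f,'w17',(220,180,420,330),4)
g=p-M[:,2]*.019
for L in (24,28,32,36,40): print(L,[proj(f,g+L*.001*(-M[:,1]*np.sin(np.radians(t))-M[:,2]*np.cos(np.radians(t))))[1].round(1) for t in (0,5,10,15,20,35)])
w=pts(f)
# scene: grip edges
s=grab_frame('scene')
a=FL-FL
for d in(0,5,10):
    t=np.radians(d);ax=-SX*np.sin(t)+np.array([0,0,np.cos(t)])
    q=[proj(s,g-k*.001*ax-.015*SY-.018*SX) for k in(60,140)];print(d,q[0].round(1),q[1].round(1), "slope dx/dy",((q[1]-q[0])[0]/(q[1]-q[0])[1]).round(3))
E
```

```text
24 [np.float64(285.8), np.float64(282.1), np.float64(278.2), np.float64(274.1), np.float64(269.9), np.float64(257.2)]
28 [np.float64(290.4), np.float64(286.0), np.float64(281.3), np.float64(276.4), np.float64(271.3), np.float64(256.1)]
32 [np.float64(295.3), np.float64(290.1), np.float64(284.5), np.float64(278.8), np.float64(272.9), np.float64(254.9)]
36 [np.float64(300.4), np.float64(294.4), np.float64(288.0), np.float64(281.3), np.float64(274.5), np.float64(253.7)]
40 [np.float64(305.8), np.float64(299.0), np.float64(291.7), np.float64(284.1), np.float64(276.2), np.float64(252.4)]
0 [322.5 217. ] [322.7 234.9] slope dx/dy 0.01
5 [323.8 216.7] [325.6 234.1] slope dx/dy 0.104
10 [325.  216.2] [328.5 233.2] slope dx/dy 0.203
```

View pics/w17.png

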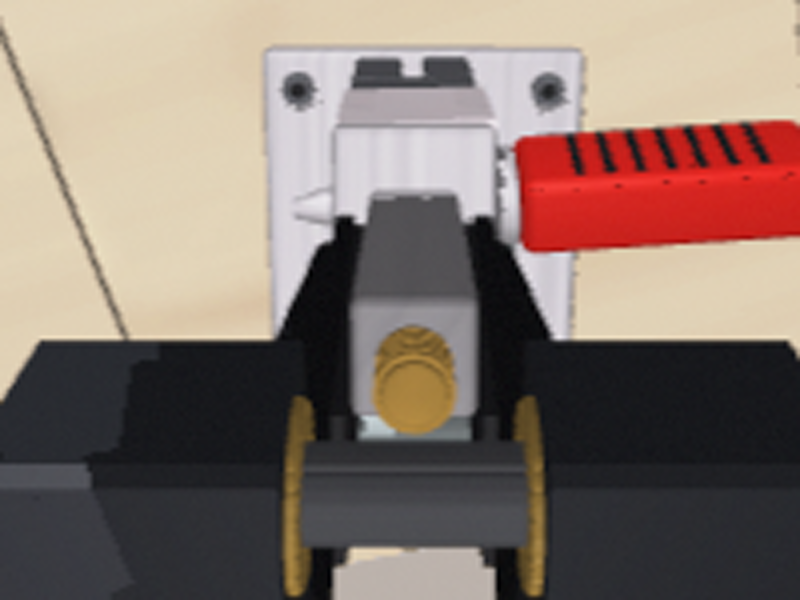

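```bash
cat >> h.py <<'E'
def faceprof(f,p,M,cols=(315,333),rows=range(192,262,3)):
    w=pts(f);g=p-M[:,2]*.019
    for v in rows:
        q=np.nanmedian(w[v,cols[0]:cols[1]].reshape(-1,3),0);d=(q-g)@M*1000
        print(v,d.round(1).tolist())
E
python3 - <<'E'
from h import *
p,M=pose();f=dict(np.load('/tmp/w17.npz'));faceprof(f,p,M)
E
```

```text
192 [0.8, 5.3, 180.5]
195 [-1.9, -1.2, 137.1]
198 [-1.9, -3.3, 118.1]
201 [0.7, -7.5, 100.9]
204 [0.7, -12.0, 75.8]
207 [0.8, -13.4, 63.6]
210 [0.7, -13.9, 54.0]
213 [0.7, -14.5, 45.8]
216 [0.7, -12.5, 45.5]
219 [1.0, -10.1, 45.1]
222 [0.3, -8.1, 44.7]
225 [0.7, -6.0, 44.0]
228 [0.7, -5.4, 39.1]
231 [0.7, -7.4, 29.2]
234 [0.7, -8.6, 21.0]
237 [0.7, -10.1, 13.1]
240 [0.7, -11.2, 6.1]
243 [0.6, -12.3, -0.5]
246 [0.6, -13.3, -6.7]
249 [0.7, -14.5, -12.7]
252 [0.6, -15.2, -17.8]
255 [0.7, -14.9, -21.0]
258 [0.7, -13.5, -21.3]
261 [0.6, -11.9, -21.5]
```

The depth profile is clear: shank and jaw faces both give a lean of about 9.8°. The wrist view also shows the pin's tip out on the far side at (298,232), with the flange against the sleeve. I'll push about 21 mm more.

```bash
python3 -m creep '[1,0,0.6,-0.1,0, 1,0,0.6,-0.1,0, 1,0,0.6,0,0, 1,0,0.3,0,0, 1,0,0,0,0,1,0,0,0,0]' 15
python3 - <<'E'
from h import *
p,M=sf()
f=grab_frame('wrist');faceprof(f,p,M,rows=range(196,264,6))
E
```

```text
clock: 24.1
position: [0.5365, -0.0651, 0.1708]
tcp_rot: [0.0, 0.802, 0.598, 0.0]
force: [-0.9, 0.4, -3.3]
gripper_width: 0.0163
grasp in stand: x -65.8 y -2.9 z 189.8 F [-0.9  0.4 -3.3] T [ 0.1   0.08 -0.01] w 0.0163
196 [0.7, -25.2, 54.6]
202 [0.7, -23.9, 43.6]
208 [0.7, -19.7, 43.7]
214 [0.7, -15.0, 43.5]
220 [0.7, -14.3, 33.6]
226 [0.7, -14.3, 21.8]
232 [0.7, -14.5, 11.4]
238 [0.7, -14.8, 2.1]
244 [0.7, -14.6, -6.4]
250 [0.6, -15.0, -13.8]
256 [0.8, -15.3, -20.9]
262 [0.7, -12.6, -22.4]
```

It is now upright to within about 1°. I'll firm up the grip, back off from the rim and lift.

```bash
python3 -m creep '[1,0,0,0,0, 1,0,0,0,0, 1,0,-0.4,0,0, 1,0,-0.8,0,0,1,0,-1,-0.5,0, 1,0,-1,-1.5,0, 1,0,-1,-2.5,0, 1,0,-1,-3.5,0,1,0,-1,-4,0,1,0,0,-2.5,0,1,0,0,-1,0,1,0,0,0,0]' 45
python3 -m creep '[1,0,0,0,0, 1,0,0,0,0, 1,0,0,0,0]'
python3 - <<'E'
from h import *
p,M=sf()
f=grab_frame('wrist');save(f,'w18',(200,150,440,330),3);faceprof(f,p,M,rows=range(190,264,4))
f=grab_frame('scene');save(f,'s18',(260,100,420,250),4)
E
```

```text
clock: 25.35
position: [0.4769, -0.0473, 0.3277]
tcp_rot: [0.001, 0.801, 0.598, 0.001]
force: [0.1, -0.2, -4.9]
gripper_width: 0.0157
clock: 25.65
position: [0.4761, -0.0472, 0.3238]
tcp_rot: [-0.001, 0.802, 0.598, -0.001]
force: [-0.5, 1.1, -4.7]
gripper_width: 0.0153
grasp in stand: x -128.7 y -3.1 z 342.8 F [-0.5  1.1 -4.7] T [ 0.07 -0.22 -0.02] w 0.0153
190 [0.7, -25.7, 71.0]
194 [0.7, -25.5, 60.2]
198 [0.7, -24.4, 52.5]
202 [0.7, -24.0, 43.6]
206 [0.7, -21.1, 43.5]
210 [0.7, -17.8, 43.4]
214 [0.7, -15.1, 43.6]
218 [0.7, -14.3, 37.5]
222 [0.7, -14.2, 29.3]
226 [1.0, -14.7, 21.8]
230 [0.7, -14.5, 14.7]
234 [0.7, -14.7, 8.1]
238 [0.7, -14.8, 2.1]
242 [0.7, -14.8, -3.7]
246 [0.7, -15.0, -9.1]
250 [0.7, -14.8, -13.9]
254 [0.6, -15.2, -19.0]
258 [0.7, -14.5, -22.0]
262 [0.7, -12.4, -22.3]
```

View pics/s18.png

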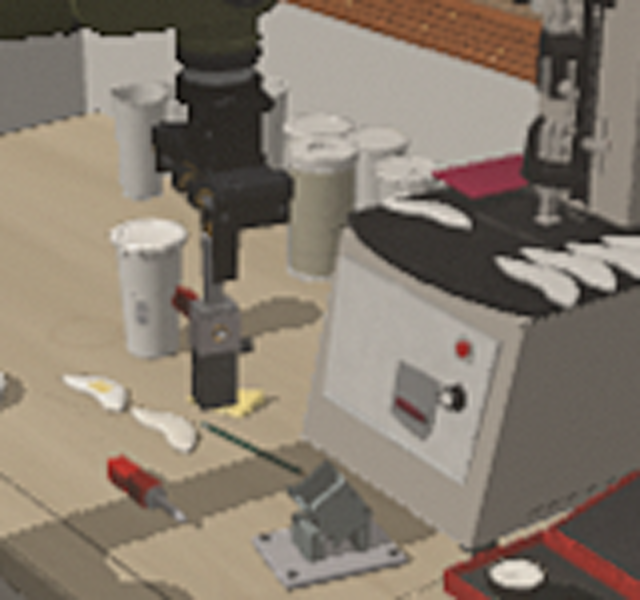

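View pics/w18.png

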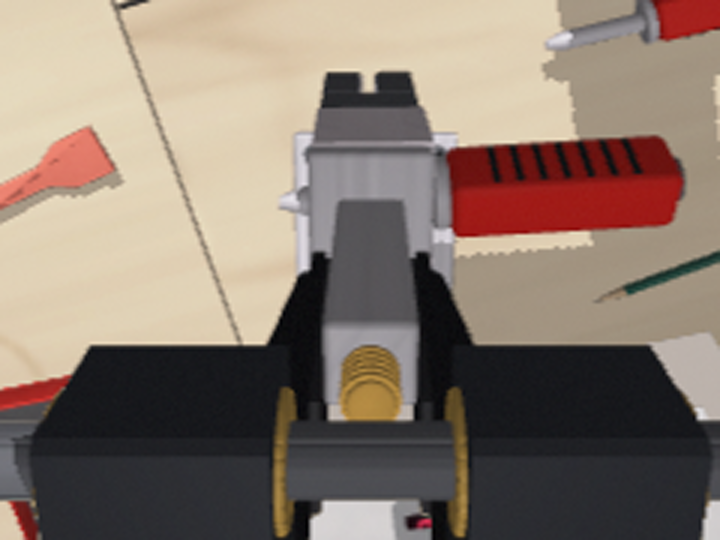

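The grip hangs upright with the flange flush against the sleeve and the pin tip out at the far side (296,217). I'll check that it is still and the jaw height, then hand in.

```bash
python3 -m creep '[1,0,0,0,0, 1,0,0,0,0, 1,0,0,0,0, 1,0,0,0,0, 1,0,0,0,0, 1,0,0,0,0]' | head -2
python3 - <<'E'
from h import *
p,M=sf()
f=grab_frame('wrist');faceprof(f,p,M,rows=range(174,260,6))
w=pts(f);m=red(f);m[:185]=0;m[240:]=0;m[:,:345]=0
q=w[(m>0)&(w[...,2]>.2)];d=(q-p+M[:,2]*.019)@M*1000;print("handle x range",np.percentile(d[:,0],[1,50,99]),"z",np.percentile(d[:,2],[5,50,95]))
s=np.where(np.isfinite(w[170:215,300:345,2]),w[170:215,300:345,2],9);print("jaws lowest",np.unique(s[s>.1].round(2)))
t=grab_frame('top');t0=dict(np.load('/tmp/top0.npz'))
m0,m1=red(t0),red(t)
for mm in(m0,m1):
    n,l,st,c=cv2.connectedComponentsWithStats(mm);print([c[i].round(1).tolist() for i in range(1,n) if st[i,4]>40])
save(t,'t19',(120,130,560,280),1.8)
E
```

```text
clock: 26.35
position: [0.4767, -0.0474, 0.3259]
grasp in stand: x -128.1 y -3.0 z 344.9 F [-0.3  0.4 -3.7] T [ 0.02 -0.16 -0.01] w 0.0157
174 [-4.4, -22.0, 139.9]
180 [-1.7, -22.6, 115.1]
186 [0.8, -26.1, 83.8]
192 [0.7, -25.6, 65.5]
198 [0.7, -24.5, 52.3]
204 [0.7, -22.7, 43.5]
210 [0.7, -18.0, 43.7]
216 [0.7, -14.0, 42.0]
222 [0.7, -14.2, 29.4]
228 [0.7, -14.3, 18.4]
234 [1.0, -14.5, 7.8]
240 [0.7, -14.7, -0.7]
246 [0.6, -14.7, -8.9]
252 [0.7, -15.3, -16.7]
258 [0.5, -14.5, -21.9]
handle x range [22.0516351  50.17277609 79.26963832] z [57.18214455 60.30867074 70.02470483]
jaws lowest [0.2  0.21 0.22 0.23 0.24 0.25 0.26 0.27 0.28 0.29 0.3  9.  ]
[[144.3, 221.3], [300.9, 220.6], [258.7, 231.2]]
[[144.5, 221.2], [295.9, 220.4]]
```

View pics/t19.png

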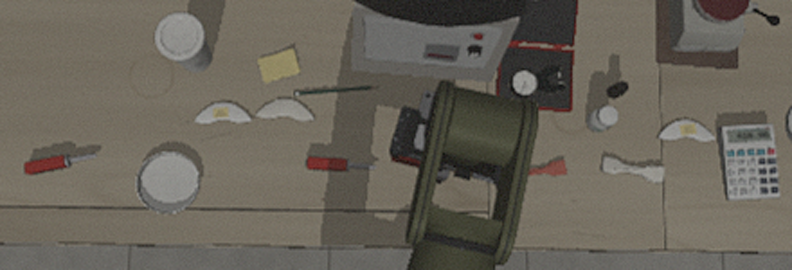

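```bash
python3 -c "
from plant import ticket,env
print(ticket.hand_in(), env.state()['clock'])"
```

```text
the job is handed in; nothing more can be done
the job is handed in; nothing more can be done
```

The pin is home, and the arm is holding the coupled grip upright and still with the jaws about 20 cm above the bench. I handed the job in at about 26 s; hand-in gives no verdict.

- **Pin:** I picked the smallest red-handled pin, put it through the cross hole from the left side, and pushed until it stopped hard at about 20 N. Then I let go.
- **Grip:** I took the adapter by its shank and drew the coupled grip out of the socket. The tool can only turn about its own axis, so I tipped the grip upright by pushing its jaws lightly (1–2 N) against the socket's outer rim. That let it pivot between the pads. I then firmed the grip to 45 N and lifted.

**Last checks:**
- **Upright:** the shank leans about 1° by wrist depth. The grip body is also upright to a degree or two.
- **Pin depth:** the handle's centre is 49.5 mm from the grip's axis (49 mm is fully home). The flange looks flush and the tip shows on the far side.
- **Load and stillness:** the arm carries the full weight, about 4 N. It was still over the last 0.6 s.
- **Bystanders:** they look unmoved in the top view.

**Checks that disagreed:**
- Right after release there seemed to be a gap of about 1 mm at the top of the flange. I took it to be the pin drooping slightly; it was gone once the grip hung upright.
- My first lean estimate, from the brass stud, read too high (19° when depth showed about 10°), so I used depth instead.
- The shank sits about 6.5 mm off-centre in the pads.
- The larger decoy pin's colour centre shifted by 5 pixels. Its outline did not move, so I put that down to the arm's shadow.

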